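# Put a pile of dry-bath blocks away in their trays

## Robot

A 6-joint arm with a two-finger parallel gripper is mounted at the origin on a cart in front of the work surface, level with it; the furniture and walls round the work are solid. World frame = base frame: x ahead of the robot, y to its left, z up, the work surface at z = 0. Lengths are in m, angles in rad, forces in N, time in s.
With the tool pointing down it reaches from about 0.375 to 0.9 m from the base axis. Payload 3.1 kg.
Tool frame: the origin (TCP) lies midway between the tips of the shut fingers; the grasp point (between the pads) lies 19 mm behind it (manip.grasp_offset is the distance from the TCP to the grasp point, in m); z points along the fingers, y is the line along which they close (so a half turn about z gives the same grasp; the last joint's range is limited). The gripper opens to 85 mm and grips with 20 to 120 N. Pads are 22 mm wide; open, the fingers measure 114 mm over their backs; the gripper's body (76 mm by 85 mm) begins 54 mm behind the grasp point. The pads swing forward as they close: fully open they stand 13 mm farther back than shut.
Start: joints at [0.944, 0.527, 1.433, -0, 1.181, -0.178], TCP at [0.271, 0.563, 0.231] pointing down, gripper open.
Joint ranges: [-3.08, 3.08], [-0.75, 2.2], [0.22, 2.44], [-1.43, 4.57], [0, 2.65], [-2.85, 2.85]. Speed limits (rad/s): [2.79, 2.79, 3.14, 3.14, 3.14, 3.14].

## Interface

Orientations are given as a unit quaternion [x, y, z, w].
In Python, from station import sensors, cams, order, manip gives the robot as it stands.
- The arm moves only by the tool move_arm, never from a script. Its argument "targets" is a list of rows, each an object of numbers: "dx", "dy", "dz": the shift along the world's x, y, z normalised to -1 to 1, where 1 is 25 mm; "rx", "ry", "rz": the turn, a rotation vector about the world's x, y, z normalised to -1 to 1, where 1 is 30 degrees. A call has exactly 10 rows; each row shifts and turns the commanded pose from where the row before left it; what a row does not reach is not made up. A row lasts 1/8 s, in which the tool goes at most 62.5 mm and 10.7 degrees, less where a joint would pass 70% of its speed; a pose out of reach is approached as far as the arm can. A call with a number of a shift or a turn outside -1 to 1 is refused whole. A call with a gripper value outside its range is refused whole. "claw" is the opening in per cent of the stroke, from 0 (shut) to 100 (fully open), set as the call begins (left out, the last holds). The fingers move at their own pace and stop on an object; "newtons" is the grip in N (left out, the last holds). Time passes only in rows, so rows that do not move let the fingers close, or fill a call up. It gives the time, the measured TCP pose, the force, the opening and the grip force at its end, in the units of the state.
- sensors.sense(): the state, without advancing time (a new reading comes with each control period).
- cams.snapshot(name): name is "scene" or "top" or "wrist"; returns the picture (400x640x3 uint8, red, green, blue); there is no depth.
- cams.camera_model(name): a dict with "fx", "fy", "cx", "cy" (pixels), "extrinsics" (4x4, takes a point from world to camera coordinates). Camera axes: x right, y down, z forward; pixel columns grow to the right and rows downward; lengths in m; the calibration is good to about 2 mm. A picture is of the moment at which its call begins: read the wrist's pose just before it. camera_model takes no time and is no camera call; for the wrist camera it gives the pose at the moment of the call.
- order.sign_off(): hands the job in; it is judged then, once.
The state is a dict: "t": time; "q": joint angles; "qd": joint speeds; "tau": joint torques, N m; "tcp_pos": TCP position; "tool_rot": TCP orientation; "force": force on the tool from outside, world axes, zero at the start; "ft_torque": the same for the moment, N m; "finger_gap": opening from 0.0 (shut) to 1.0 (fully open); "gripper_force": force on a finger pad.
Only numpy, scipy, OpenCV 4.12 (cv2) and the standard library are available. Lean on these libraries where they do the work, as an engineer would, in place of code of your own. Each camera call takes 0.05 s, during which the arm holds its last target. There are 200 camera calls.

## Task

The aluminium dry-bath blocks were left in a pile; take it apart from the top down and put each block upright and flat inside the rim of the grey tray that matches its outline and size: first the small adapter, then the square and the round block in either order, and the long block last. Carry them one at a time, set them down without dropping or tipping them, and leave the specimen cup and the reagent bottle where they stand.

Things in the scene. Friction and masses are not known exactly. Their poses are not given: they have to be found in the camera images.
- small_adapter_center (a point): the smallest block of the pile: an upright plain aluminium cylinder, 34 mm in diameter and 45 mm high, with a 16 mm bore open at the top; stands on top of the square or the round block, whichever is under it, its underside 80 mm above the worktop. 0.06 to 0.1 kg. The point is its centre, half-way up; z up along its axis. Its tray is the small round one
- square_block_center (a point): plain aluminium block, square from above, 56 x 56 mm and 40 mm high, four 14 mm holes in its top; stands on one end of the long block beside the round block, underside 40 mm above the worktop. 0.2 to 0.3 kg. The point is its centre, half-way up; x and y along its sides, z up. Its tray is the square one
- round_block_center (a point): plain aluminium cylinder, 56 mm in diameter and 40 mm high, with a 24 mm bore open at the top; stands on the other end of the long block, underside 40 mm above the worktop, its wall 12 mm from the square block's. 0.16 to 0.24 kg. The point is its centre, half-way up; z up. Its tray is the larger round one
- long_block_center (a point): the lowest block of the pile: plain aluminium, oblong, 60 mm wide (its x) x 130 mm long (its y) x 40 mm high, two rows of five holes in its top; stands on the worktop and carries the square and the round block 34 mm either side of its middle, in a row along its length. 0.48 to 0.72 kg. The point is its centre, half-way up; z up. Its tray is the oblong one
- small_tray: small round tray for the small adapter, grey plastic, fixed to the worktop, lies flat: 3 mm floor, rim 5 mm wide whose top is 7 mm above the worktop (4 mm above the floor); inside diameter 50 mm, outside 60 mm. Origin at the centre of its underside
- square_tray: square tray for the square block, grey plastic, fixed to the worktop, lies flat: 3 mm floor, rim 5 mm wide whose top is 7 mm above the worktop (4 mm above the floor); inside 72 x 72 mm, outside 82 x 82 mm. Origin at the centre of its underside, x and y along its sides
- round_tray: larger round tray for the round block, grey plastic, fixed to the worktop, lies flat: 3 mm floor, rim 5 mm wide whose top is 7 mm above the worktop (4 mm above the floor); inside diameter 72 mm, outside 82 mm. Origin at the centre of its underside
- long_tray: oblong tray for the long block, grey plastic, fixed to the worktop, lies flat: 3 mm floor, rim 5 mm wide whose top is 7 mm above the worktop (4 mm above the floor); inside 76 mm (its x) x 146 mm (its y), outside 86 x 156 mm. Origin at the centre of its underside
- sample_cup_center (a point): bystander: loose specimen cup, white with a blue screw lid, 60 mm in diameter, 72 mm high. The point is its centre, half-way up. Leave alone
- reagent_center (a point): bystander: loose reagent bottle with a blue cap, 48 mm in diameter, 115 mm high. The point is its centre, half-way up. Leave alone
Not all that is in view belongs to the job. What is shaped like the part that bears small_adapter_center but purple is not meant.

How it is judged:
At the end, for the whole second after the job is handed in: All four blocks released, at rest, upright (0.05 rad) and flat on the floor of their own trays (height within 3 mm), centres within 12 mm of the tray centres; long block within 0.2 rad of its tray's length, square block within 0.3 rad of its tray's sides (horizontal distance between small_adapter_center and small_tray below 0.012 m and z of small_adapter_center in the frame of small_tray between 0.0225 and 0.0285 m and angle between each of small_adapter_center, square_block_center, round_block_center, long_block_center's own z axis and vertical below 0.05 rad and linear speed of each of small_adapter, square_block, round_block, long_block below 0.01 m/s and angular speed of each of small_adapter, square_block, round_block, long_block below 0.1 rad/s and horizontal distance between square_block_center and square_tray below 0.012 m and z of square_block_center in the frame of square_tray between 0.02 and 0.026 m and (angle between the x axis of square_block_center and the x axis of square_tray, either way round below 0.3 rad or angle between the x axis of square_block_center and the y axis of square_tray, either way round below 0.3 rad) and horizontal distance between round_block_center and round_tray below 0.012 m and z of round_block_center in the frame of round_tray between 0.02 and 0.026 m and horizontal distance between long_block_center and long_tray below 0.012 m and z of long_block_center in the frame of long_tray between 0.02 and 0.026 m and angle between the x axis of long_block_center and the x axis of long_tray, either way round below 0.2 rad); the robot touches nothing.
It fails at once if the square or the round block was carried off before the small adapter was in its tray (horizontal distance between small_adapter_center and small_tray above 0.03 m and distance of any of square_block_center, round_block_center from where it was at the start of the episode above 0.04 m).
It fails at once if the long block was carried off before the other three were in their trays (distance of long_block_center from where it was at the start of the episode above 0.04 m and (horizontal distance between small_adapter_center and small_tray above 0.03 m or horizontal distance between square_block_center and square_tray above 0.03 m or horizontal distance between round_block_center and round_tray above 0.03 m)).
It fails at once if a block was tipped over (angle between any of small_adapter_center, square_block_center, round_block_center, long_block_center's own z axis and vertical above 0.6 rad).
It fails at once if a block was dropped instead of set down ((linear speed of small_adapter above 0.7 m/s and contact force between the fingers and small_adapter below 0.05 N) or (linear speed of square_block above 0.7 m/s and contact force between the fingers and square_block below 0.05 N) or (linear speed of round_block above 0.7 m/s and contact force between the fingers and round_block below 0.05 N) or (linear speed of long_block above 0.7 m/s and contact force between the fingers and long_block below 0.05 N)).
It fails at once if the specimen cup or the reagent bottle was disturbed (shifted more than 3 cm) (distance of any of sample_cup_center, reagent_center from where it was at the start of the episode above 0.03 m).
It also fails if it takes over 144 s, if anything falls off the work surface, if the arm or the gripper's body presses on something with over 40 N, if the wrist force passes 120 N, or if a joint passes its speed limit or range.

## Working session

There is one attempt and no reset: what is moved stays moved. The work goes in short steps, Python scripts to look and compute and a tool call to move; the robot and the scene stay as the last step left them, time stands still between calls to the robot, and variables do not carry over. Pictures are saved under pics/ and viewed, at most 14 in all, crops included, and the job is handed in when it is done.

Besides the shell and the picture viewer there is one more tool, called after "Emit:" as name(argument=value, ...) on one line, values as JSON. move_arm: Moves the arm, as the interface text tells. Scaled input: -1 to 1 covers 25 mm each way for a shift and 30 degrees each way for a turn. Its arguments: {"type":"object","properties":{"targets":{"type":"array"},"claw":{"type":"number"},"newtons":{"type":"number"}},"required":["targets"]}

```bash
mkdir -p pics; cat > h.py <<'E'
import numpy as np, cv2
from station import sensors, cams, order, manip
def snap(n,f=None):
    im=np.array(cams.snapshot(n)); m=cams.camera_model(n)
    if f: cv2.imwrite('pics/'+f,im[:,:,::-1])
    return im,m
def ray(m,u,v,z):
    E=np.array(m['extrinsics']);R=E[:3,:3];t=E[:3,3];c=-R.T@t
    d=R.T@np.array([(u-m['cx'])/m['fx'],(v-m['cy'])/m['fy'],1]);return c+d*(z-c[2])/d[2]
def proj(m,p):
    E=np.array(m['extrinsics']);q=E[:3,:3]@np.array(p)+E[:3,3];return m['fx']*q[0]/q[2]+m['cx'],m['fy']*q[1]/q[2]+m['cy']
E
python3 - <<'E'
from h import *
for n in('top','scene'):
    im,m=snap(n,n+'1.png'); E=np.array(m['extrinsics']);print(n,m['fx'],m['cx'],m['cy'],(-E[:3,:3].T@E[:3,3]).round(3),E[:3,:3].round(2).tolist())
s=sensors.sense();print(s['t'],s['tcp_pos'],s['tool_rot'],s['finger_gap'],s['force'])
E
```

```text
top 377.68191928191135 318.3914205833924 202.94902187354847 [0.384 0.021 1.046] [[0.07, -1.0, 0.0], [-0.98, -0.07, -0.2], [0.2, 0.01, -0.98]]
scene 495.70301106443395 317.7961682136364 194.03196153596375 [ 0.171 -0.58   0.973] [[0.81, -0.58, -0.01], [-0.46, -0.63, -0.63], [0.36, 0.52, -0.78]]
0.1 [0.27077833 0.56258148 0.23041919] [ 2.22525453e-01  9.74926379e-01 -9.12275280e-04 -3.81593627e-04] 1.0011283252364354 [ 0.02058211 -0.03950279 -0.51033266]
```

View pics/top1.png

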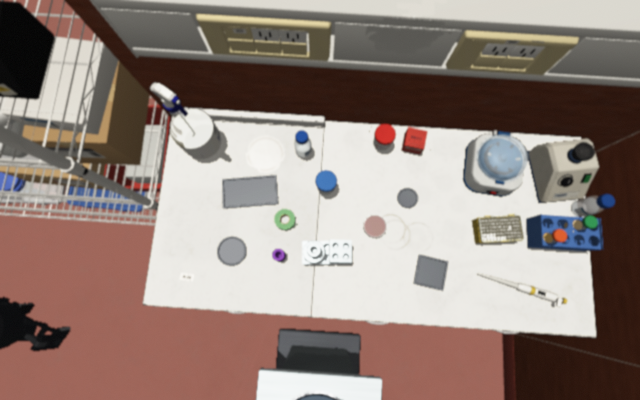

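View pics/scene1.png

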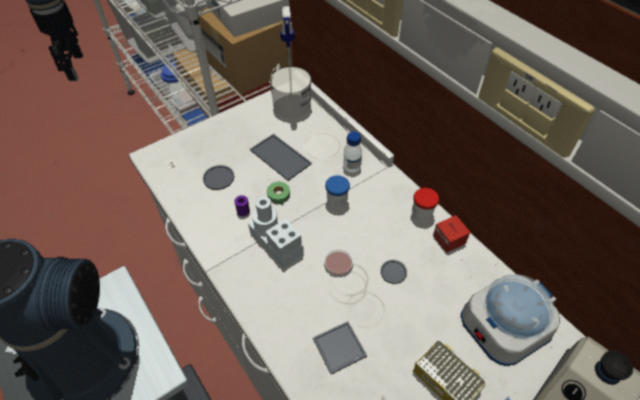

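The top view shows the pile at about (328,252) with the adapter on the round block at (315,252). The trays are at: long (250,191), round (232,250), small (407,198), square (431,272). The cup is at (327,182) and the bottle at (303,145). The purple decoy is at (279,255).

```bash
python3 - <<'E'
from h import *
out=[]
for n,seeds in(('top',dict(long=(250,191),round=(232,250),small=(407,198),square=(431,272))),('scene',dict(long=(280,156),round=(218,177),small=(393,271),square=(340,347)))):
    im=cv2.imread(f'pics/{n}1.png');m=cams.camera_model(n);g=im.astype(int)
    mask=((g.max(2)<140)&(g.max(2)-g.min(2)<30)).astype(np.uint8)
    k,lab=cv2.connectedComponents(mask)
    for s,(u,v) in seeds.items():
        c=max(cv2.findContours((lab==lab[v,u]).astype(np.uint8),0,2)[0],key=cv2.contourArea)[:,0]
        w=np.array([ray(m,a,b,.007)[:2] for a,b in c],np.float32)
        r=cv2.minAreaRect(w);print(n,s,np.round(r[0],4),np.round(r[1],4),round(r[2],1),im[v,u])
    if n=='top':
        cr=cv2.resize(im[215:290,265:365],None,fx=7,fy=7,interpolation=2);cv2.imwrite('pics/c1.png',cr)
        for nm,u,v,z in(('adapter',315,252,.125),('sq',340,252,.08),('cup',327,181,.072),('bot',302,137,.115)):print(nm,ray(m,u,v,z).round(3))
E
```

```text
top long [0.6715 0.0541] [1.1621 1.9556] 3.9 [153 150 148]
top round [0.6715 0.0541] [1.1621 1.9556] 3.9 [160 157 156]
top small [ 0.6312 -0.2142] [0.0524 0.0508] 1.4 [131 128 126]
top square [ 0.4294 -0.2815] [0.0775 0.0769] 80.0 [132 128 126]
adapter [0.453 0.033 0.125]
sq [ 0.461 -0.03   0.08 ]
cup [0.647 0.014 0.072]
bot [0.75  0.087 0.115]
scene long [0.6169 0.2274] [0.0878 0.1585] 8.6 [98 95 91]
scene round [0.447  0.2602] [0.0839 0.0774] 60.5 [99 95 93]
scene small [ 0.6299 -0.2172] [0.0594 0.0555] 49.8 [108 106 102]
scene square [ 0.4269 -0.2843] [0.0822 0.0817] 80.5 [118 116 114]
```

View pics/c1.png

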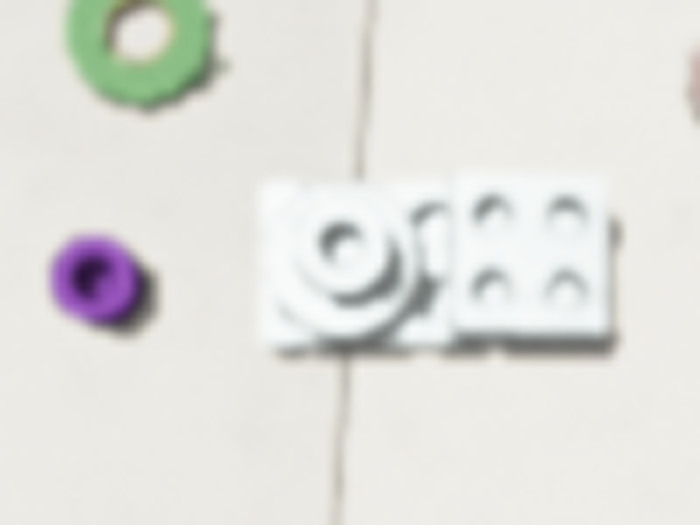

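Emit:
move_arm(targets=[{"dx": 0.3, "dy": -1, "rz": -0.1}, {"dx": 0.3, "dy": -1, "rz": -0.1}, {"dx": 0.3, "dy": -1, "rz": -0.1}, {"dx": 0.3, "dy": -1, "rz": -0.1}, {"dx": 0.3, "dy": -1, "rz": -0.1}, {"dx": 0.3, "dy": -1, "rz": -0.1}, {"dx": 0.3, "dy": -1, "rz": -0.1}, {"dx": 0.3, "dy": -1, "rz": -0.1}, {"dx": 0.3, "dy": -1, "rz": -0.1}, {"dx": 0.3, "dy": -1, "rz": -0.1}], claw=100, newtons=60)

```text
schema error: expected keys dx, dy, dz, rx, ry, rz
```

Emit:
move_arm(targets=[{"dx": 0.3, "dy": -1, "rz": -0.1}, {"dx": 0.3, "dy": -1, "rz": -0.1}, {"dx": 0.3, "dy": -1, "rz": -0.1}, {"dx": 0.3, "dy": -1, "rz": -0.1}, {"dx": 0.3, "dy": -1, "rz": -0.1}, {"dx": 0.3, "dy": -1, "rz": -0.1}, {"dx": 0.3, "dy": -1, "rz": -0.1}, {"dx": 0.3, "dy": -1, "rz": -0.1}, {"dx": 0.3, "dy": -1, "rz": -0.1}, {"dx": 0.3, "dy": -1, "rz": -0.1}])

```text
schema error: expected keys dx, dy, dz, rx, ry, rz
```

```bash
python3 - <<'E'
from h import *
s=sensors.sense();print(s['t'],s['tcp_pos'],s['tool_rot'],s['q'])
im,m=snap('wrist','w1.png');E=np.array(m['extrinsics']);print(m['fx'],m['cx'],m['cy'],(-E[:3,:3].T@E[:3,3]).round(3),E[:3,:3].round(2).tolist())
E
```

```text
0.1 [0.27077833 0.56258148 0.23041919] [ 2.22525453e-01  9.74926379e-01 -9.12275280e-04 -3.81593627e-04] [ 9.43481742e-01  5.28392867e-01  1.43377480e+00 -1.44057043e-05
  1.18140268e+00 -1.78500660e-01]
289.88539976237 320.9834436057261 197.50081105478034 [0.207 0.594 0.374] [[0.43, 0.9, -0.0], [0.87, -0.42, 0.28], [0.25, -0.12, -0.96]]
```

View pics/w1.png

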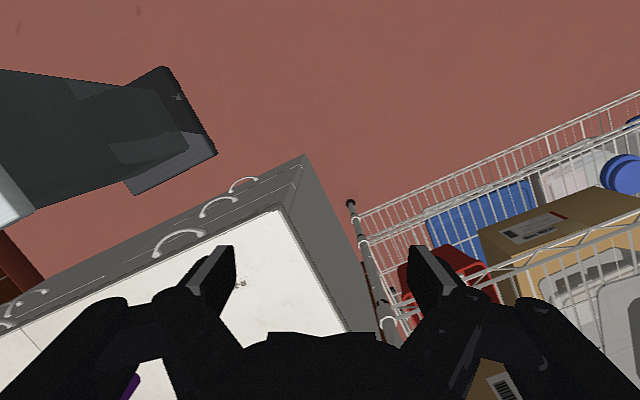

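The call was refused because every row needs all six keys. The wrist view only shows the start pose: fingers at (215,270) and (425,270), looking off the bench edge.

Emit:
move_arm(targets=[{"dx": 0.3, "dy": -1, "dz": 0, "rx": 0, "ry": 0, "rz": -0.1}, {"dx": 0.3, "dy": -1, "dz": 0, "rx": 0, "ry": 0, "rz": -0.1}, {"dx": 0.3, "dy": -1, "dz": 0, "rx": 0, "ry": 0, "rz": -0.1}, {"dx": 0.3, "dy": -1, "dz": 0, "rx": 0, "ry": 0, "rz": -0.1}, {"dx": 0.3, "dy": -1, "dz": 0, "rx": 0, "ry": 0, "rz": -0.1}, {"dx": 0.3, "dy": -1, "dz": 0, "rx": 0, "ry": 0, "rz": -0.1}, {"dx": 0.3, "dy": -1, "dz": 0, "rx": 0, "ry": 0, "rz": -0.1}, {"dx": 0.3, "dy": -1, "dz": 0, "rx": 0, "ry": 0, "rz": -0.1}, {"dx": 0.3, "dy": -1, "dz": 0, "rx": 0, "ry": 0, "rz": -0.1}, {"dx": 0.3, "dy": -1, "dz": 0, "rx": 0, "ry": 0, "rz": -0.1}], claw=100, newtons=60)

```text
t: 1.4
tcp_pos: [0.3462, 0.3122, 0.2312]
tool_rot: [0.468, 0.884, -0.0, -0.0]
force: [0.4, 0.0, -0.3]
finger_gap: 0.998
gripper_force: 0.0
```

Emit:
move_arm(targets=[{"dx": 0.4, "dy": -1, "dz": 0, "rx": 0, "ry": 0, "rz": -0.1}, {"dx": 0.4, "dy": -1, "dz": 0, "rx": 0, "ry": 0, "rz": -0.1}, {"dx": 0.4, "dy": -1, "dz": 0, "rx": 0, "ry": 0, "rz": -0.1}, {"dx": 0.4, "dy": -1, "dz": 0, "rx": 0, "ry": 0, "rz": -0.1}, {"dx": 0.4, "dy": -1, "dz": 0, "rx": 0, "ry": 0, "rz": -0.1}, {"dx": 0.4, "dy": -1, "dz": 0, "rx": 0, "ry": 0, "rz": -0.1}, {"dx": 0.4, "dy": -1, "dz": 0, "rx": 0, "ry": 0, "rz": -0.1}, {"dx": 0.4, "dy": -1, "dz": 0, "rx": 0, "ry": 0, "rz": -0.1}, {"dx": 0.4, "dy": -1, "dz": 0, "rx": 0, "ry": 0, "rz": -0.1}, {"dx": 0.4, "dy": -1, "dz": 0, "rx": 0, "ry": 0, "rz": -0.1}])

```text
t: 2.65
tcp_pos: [0.4462, 0.0623, 0.2312]
tool_rot: [0.681, 0.732, -0.0, -0.0]
force: [-0.4, 0.5, 0.4]
finger_gap: 0.998
gripper_force: 0.0
```

```bash
python3 - <<'E'
from h import *
s=sensors.sense();print(s['t'],s['tcp_pos'],s['tool_rot'],s['q'])
im,m=snap('wrist','w2.png');E=np.array(m['extrinsics']);print((-E[:3,:3].T@E[:3,3]).round(3),E[:3,:3].round(2).tolist())
E
```

```text
2.65 [0.44624398 0.06226085 0.23121425] [ 6.80832658e-01  7.32438989e-01 -6.91683119e-05 -1.18525487e-04] [-1.10312596e-01  2.94046377e-01  1.85278659e+00  3.60297531e-05
  9.95032483e-01 -1.83330798e-01]
[0.443 0.131 0.375] [[1.0, 0.07, 0.0], [0.07, -0.96, 0.28], [0.02, -0.28, -0.96]]
```

View pics/w2.png

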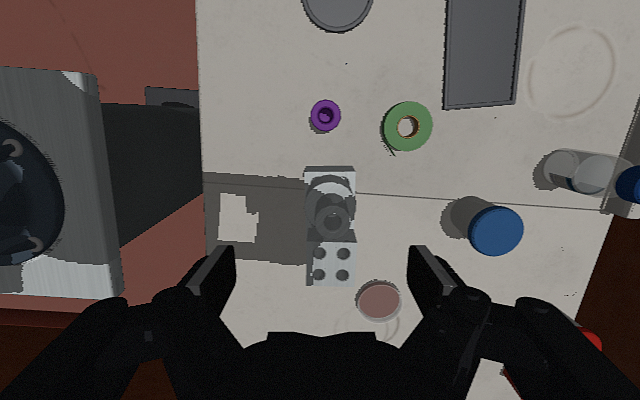

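The wrist view shows the adapter with its bore at about (331,219). The square block's four holes are at about (320,253), (343,253), (319,275) and (343,275). The round block is behind the adapter, and the long block's far edge is at row 167.

```bash
python3 - <<'E'
from h import *
im=cv2.imread('pics/w2.png');m=cams.camera_model('wrist')
print('ad',ray(m,331,219,.125).round(4))
h=[ray(m,*p,.08).round(4)[:2] for p in((320,253),(343,253),(319,275),(343,275))];print('sq',h,np.mean(h,0))
print('long L/R top edge',[ray(m,*p,.04).round(4)[:2] for p in((305.5,167),(355.5,167))])
print('cup',ray(m,496,231,.072).round(3))
cv2.imwrite('pics/c2.png',cv2.resize(im[150:300,270:400],None,fx=4,fy=4,interpolation=2))
E
```

```text
ad [0.4592 0.0382 0.125 ]
sq [array([ 0.4531, -0.0199]), array([ 0.4789, -0.0181]), array([ 0.4539, -0.0478]), array([ 0.4814, -0.0459])] [ 0.466825 -0.032925]
long L/R top edge [array([0.4299, 0.069 ]), array([0.4881, 0.0731])]
cup [0.65  0.017 0.072]
```

View pics/c2.png

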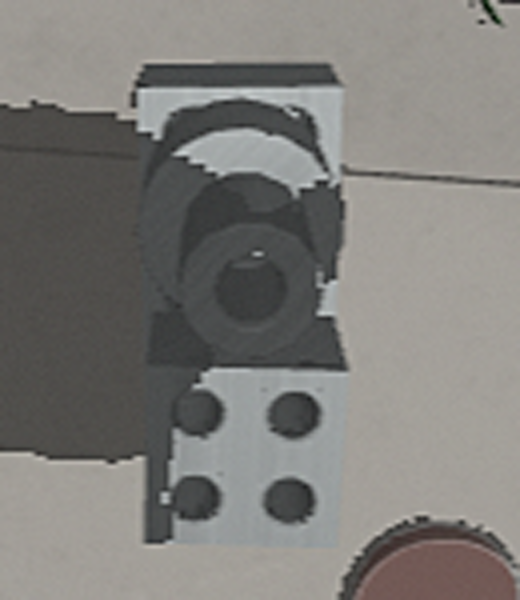

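Emit:
move_arm(targets=[{"dx": 0.3, "dy": -0.55, "dz": 0, "rx": 0, "ry": 0, "rz": 0}, {"dx": 0.3, "dy": -0.55, "dz": 0, "rx": 0, "ry": 0, "rz": 0}, {"dx": 0, "dy": 0, "dz": -0.8, "rx": 0, "ry": 0, "rz": 0}, {"dx": 0, "dy": 0, "dz": -0.8, "rx": 0, "ry": 0, "rz": 0}, {"dx": 0, "dy": 0, "dz": -0.8, "rx": 0, "ry": 0, "rz": 0}, {"dx": 0, "dy": 0, "dz": -0.8, "rx": 0, "ry": 0, "rz": 0}, {"dx": 0, "dy": 0, "dz": -0.8, "rx": 0, "ry": 0, "rz": 0}, {"dx": 0, "dy": 0, "dz": -0.8, "rx": 0, "ry": 0, "rz": 0}, {"dx": 0, "dy": 0, "dz": -0.6, "rx": 0, "ry": 0, "rz": 0}, {"dx": 0, "dy": 0, "dz": -0.4, "rx": 0, "ry": 0, "rz": 0}])

```text
t: 3.95
tcp_pos: [0.4613, 0.0356, 0.0856]
tool_rot: [0.68, 0.733, -0.0, -0.0]
force: [0.3, 0.2, 0.5]
finger_gap: 1.0
gripper_force: 0.0
```

```bash
python3 - <<'E'
from h import *
s=sensors.sense();print(s['t'],s['tcp_pos'],s['force'])
im,m=snap('wrist','w3.png')
E
```

```text
3.95 [0.46125795 0.03560989 0.08555165] [0.33754354 0.23214847 0.46272649]
```

View pics/w3.png

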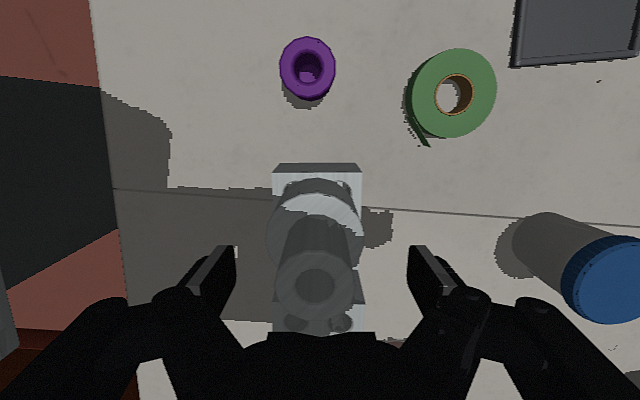

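The adapter's top is centred at about (315,285), between the pads at columns 235 and 408.

```bash
python3 - <<'E'
from h import *
m=cams.camera_model('wrist');print(ray(m,315,285,.125),ray(m,277,285,.125),ray(m,356,285,.125),proj(m,[.4613,.0356,.104]))
E
```

```text
[0.45780801 0.03936175 0.125     ] [0.44240028 0.03818375 0.125     ] [0.47442621 0.04063229 0.125     ] (np.float64(322.6281768720853), np.float64(267.4959884431974))
```

Emit:
move_arm(targets=[{"dx": 0, "dy": 0, "dz": 0, "rx": 0, "ry": 0, "rz": 0}, {"dx": 0, "dy": 0, "dz": 0, "rx": 0, "ry": 0, "rz": 0}, {"dx": 0, "dy": 0, "dz": 0, "rx": 0, "ry": 0, "rz": 0}, {"dx": 0, "dy": 0, "dz": 0, "rx": 0, "ry": 0, "rz": 0}, {"dx": 0, "dy": 0, "dz": 0, "rx": 0, "ry": 0, "rz": 0}, {"dx": 0, "dy": 0, "dz": 0, "rx": 0, "ry": 0, "rz": 0}, {"dx": 0, "dy": 0, "dz": 0, "rx": 0, "ry": 0, "rz": 0}, {"dx": 0, "dy": 0, "dz": 0, "rx": 0, "ry": 0, "rz": 0}, {"dx": 0, "dy": 0, "dz": 0, "rx": 0, "ry": 0, "rz": 0}, {"dx": 0, "dy": 0, "dz": 0, "rx": 0, "ry": 0, "rz": 0}], claw=30, newtons=30)

```text
t: 5.25
tcp_pos: [0.4613, 0.0356, 0.087]
tool_rot: [0.68, 0.733, 0.0, 0.0]
force: [-1.4, 0.4, 5.6]
finger_gap: 0.381
gripper_force: 29.8
```

Emit:
move_arm(targets=[{"dx": 0, "dy": 0, "dz": 0.5, "rx": 0, "ry": 0, "rz": 0}, {"dx": 0, "dy": 0, "dz": 0.9, "rx": 0, "ry": 0, "rz": 0}, {"dx": 0, "dy": 0, "dz": 1, "rx": 0, "ry": 0, "rz": 0}, {"dx": 0.6, "dy": -0.9, "dz": 0, "rx": 0, "ry": 0, "rz": 0}, {"dx": 0.6, "dy": -0.9, "dz": 0, "rx": 0, "ry": 0, "rz": 0}, {"dx": 0.6, "dy": -0.9, "dz": 0, "rx": 0, "ry": 0, "rz": 0}, {"dx": 0.6, "dy": -0.9, "dz": 0, "rx": 0, "ry": 0, "rz": 0}, {"dx": 0.6, "dy": -0.9, "dz": 0, "rx": 0, "ry": 0, "rz": 0}, {"dx": 0.6, "dy": -0.9, "dz": 0, "rx": 0, "ry": 0, "rz": 0}, {"dx": 0.6, "dy": -0.9, "dz": 0, "rx": 0, "ry": 0, "rz": 0}])

```text
t: 6.5
tcp_pos: [0.5665, -0.1226, 0.1469]
tool_rot: [0.68, 0.733, 0.0, 0.0]
force: [-0.6, -0.8, -0.8]
finger_gap: 0.384
gripper_force: 30.1
```

Emit:
move_arm(targets=[{"dx": 0.6, "dy": -0.9, "dz": 0, "rx": 0, "ry": 0, "rz": 0}, {"dx": 0.6, "dy": -0.9, "dz": 0, "rx": 0, "ry": 0, "rz": 0}, {"dx": 0.6, "dy": -0.9, "dz": 0, "rx": 0, "ry": 0, "rz": 0}, {"dx": 0.6, "dy": -0.9, "dz": 0, "rx": 0, "ry": 0, "rz": 0}, {"dx": 0.17, "dy": -0.3, "dz": 0, "rx": 0, "ry": 0, "rz": 0}, {"dx": 0, "dy": 0, "dz": -0.5, "rx": 0, "ry": 0, "rz": 0}, {"dx": 0, "dy": 0, "dz": -0.5, "rx": 0, "ry": 0, "rz": 0}, {"dx": 0, "dy": 0, "dz": -0.5, "rx": 0, "ry": 0, "rz": 0}, {"dx": 0, "dy": 0, "dz": -0.5, "rx": 0, "ry": 0, "rz": 0}, {"dx": 0, "dy": 0, "dz": -0.4, "rx": 0, "ry": 0, "rz": 0}])

```text
t: 7.75
tcp_pos: [0.63, -0.219, 0.0851]
tool_rot: [0.68, 0.733, -0.0, -0.001]
force: [0.4, -0.3, -0.3]
finger_gap: 0.378
gripper_force: 30.1
```

```bash
python3 - <<'E'
from h import *
s=sensors.sense();print(s['t'],s['tcp_pos'],s['force'])
im,m=snap('wrist','w4.png')
E
```

```text
7.75 [ 0.63004073 -0.21897547  0.08513463] [ 0.36940671 -0.28052196 -0.2640733 ]
```

View pics/w4.png

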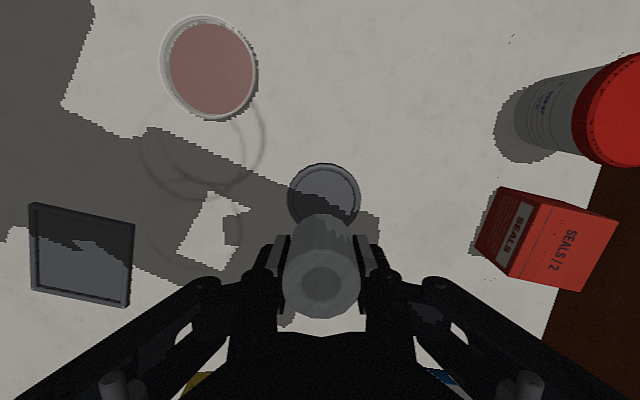

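The wrist view shows the small tray, outer edge columns 287–361 and top row 163. The held adapter's top is centred at about (320,280).

```bash
python3 - <<'E'
from h import *
m=cams.camera_model('wrist')
L=ray(m,287,198,.007);R=ray(m,361,198,.007);T=ray(m,323,163,.007);print(L,R,T,np.linalg.norm(L-R),'centre',(L+R)[0]/2,T[1]-.03)
z=.0851-.087+.125+.0015
print('ad',ray(m,321,280,z),ray(m,282,280,z),ray(m,360,280,z))
print([m2 for m2 in [ray(m,*p,.007).round(4)[:2] for p in((29,203),(134,224),(128,307),(31,290))]])
E
```

```text
[ 0.60160289 -0.21398368  0.007     ] [ 0.66002245 -0.20954615  0.007     ] [ 0.6278799  -0.18402613  0.007     ] 0.05858784853623913 centre 0.6308126687495228 -0.2140261288915735
ad [ 0.6286803  -0.21218889  0.1246    ] [ 0.61303745 -0.21338678  0.1246    ] [ 0.64431439 -0.21099168  0.1246    ]
[array([ 0.3966, -0.2337]), array([ 0.4784, -0.2454]), array([ 0.4649, -0.3256]), array([ 0.3822, -0.3145])]
```

Emit:
move_arm(targets=[{"dx": 0.08, "dy": 0, "dz": -0.4, "rx": 0, "ry": 0, "rz": 0}, {"dx": 0, "dy": 0, "dz": -0.5, "rx": 0, "ry": 0, "rz": 0}, {"dx": 0, "dy": 0, "dz": -0.5, "rx": 0, "ry": 0, "rz": 0}, {"dx": 0, "dy": 0, "dz": -0.5, "rx": 0, "ry": 0, "rz": 0}, {"dx": 0, "dy": 0, "dz": -0.4, "rx": 0, "ry": 0, "rz": 0}, {"dx": 0, "dy": 0, "dz": -0.3, "rx": 0, "ry": 0, "rz": 0}, {"dx": 0, "dy": 0, "dz": -0.2, "rx": 0, "ry": 0, "rz": 0}, {"dx": 0, "dy": 0, "dz": -0.1, "rx": 0, "ry": 0, "rz": 0}, {"dx": 0, "dy": 0, "dz": 0, "rx": 0, "ry": 0, "rz": 0}, {"dx": 0, "dy": 0, "dz": 0, "rx": 0, "ry": 0, "rz": 0}])

```text
t: 9.05
tcp_pos: [0.6326, -0.2195, 0.0142]
tool_rot: [0.68, 0.733, 0.0, 0.0]
force: [1.1, -0.0, -0.8]
finger_gap: 0.384
gripper_force: 30.1
```

Emit:
move_arm(targets=[{"dx": 0, "dy": 0, "dz": -0.02, "rx": 0, "ry": 0, "rz": 0}, {"dx": 0, "dy": 0, "dz": -0.02, "rx": 0, "ry": 0, "rz": 0}, {"dx": 0, "dy": 0, "dz": -0.02, "rx": 0, "ry": 0, "rz": 0}, {"dx": 0, "dy": 0, "dz": -0.02, "rx": 0, "ry": 0, "rz": 0}, {"dx": 0, "dy": 0, "dz": 0, "rx": 0, "ry": 0, "rz": 0}, {"dx": 0, "dy": 0, "dz": 0, "rx": 0, "ry": 0, "rz": 0}, {"dx": 0, "dy": 0, "dz": 0, "rx": 0, "ry": 0, "rz": 0}, {"dx": 0, "dy": 0, "dz": 0, "rx": 0, "ry": 0, "rz": 0}, {"dx": 0, "dy": 0, "dz": 0, "rx": 0, "ry": 0, "rz": 0}, {"dx": 0, "dy": 0, "dz": 0, "rx": 0, "ry": 0, "rz": 0}])

```text
t: 10.3
tcp_pos: [0.6324, -0.2194, 0.0118]
tool_rot: [0.68, 0.733, -0.0, 0.0]
force: [0.8, -0.4, -1.2]
finger_gap: 0.383
gripper_force: 30.1
```

Not yet in contact; I'll lower in small steps until the force rises.

Emit:
move_arm(targets=[{"dx": 0, "dy": 0, "dz": -0.02, "rx": 0, "ry": 0, "rz": 0}, {"dx": 0, "dy": 0, "dz": -0.02, "rx": 0, "ry": 0, "rz": 0}, {"dx": 0, "dy": 0, "dz": -0.02, "rx": 0, "ry": 0, "rz": 0}, {"dx": 0, "dy": 0, "dz": -0.02, "rx": 0, "ry": 0, "rz": 0}, {"dx": 0, "dy": 0, "dz": 0, "rx": 0, "ry": 0, "rz": 0}, {"dx": 0, "dy": 0, "dz": 0, "rx": 0, "ry": 0, "rz": 0}, {"dx": 0, "dy": 0, "dz": 0, "rx": 0, "ry": 0, "rz": 0}, {"dx": 0, "dy": 0, "dz": 0, "rx": 0, "ry": 0, "rz": 0}, {"dx": 0, "dy": 0, "dz": 0, "rx": 0, "ry": 0, "rz": 0}, {"dx": 0, "dy": 0, "dz": 0, "rx": 0, "ry": 0, "rz": 0}])

```text
t: 11.55
tcp_pos: [0.6324, -0.2194, 0.0105]
tool_rot: [0.68, 0.733, -0.0, 0.0]
force: [-0.4, 0.8, 5.3]
finger_gap: 0.381
gripper_force: 30.5
```

Emit:
move_arm(targets=[{"dx": 0, "dy": 0, "dz": 0, "rx": 0, "ry": 0, "rz": 0}, {"dx": 0, "dy": 0, "dz": 0, "rx": 0, "ry": 0, "rz": 0}, {"dx": 0, "dy": 0, "dz": 0, "rx": 0, "ry": 0, "rz": 0}, {"dx": 0, "dy": 0, "dz": 0, "rx": 0, "ry": 0, "rz": 0}, {"dx": 0, "dy": 0, "dz": 0, "rx": 0, "ry": 0, "rz": 0}, {"dx": 0, "dy": 0, "dz": 0.2, "rx": 0, "ry": 0, "rz": 0}, {"dx": 0, "dy": 0, "dz": 0.5, "rx": 0, "ry": 0, "rz": 0}, {"dx": 0, "dy": 0, "dz": 1, "rx": 0, "ry": 0, "rz": 0}, {"dx": 0, "dy": 0, "dz": 1, "rx": 0, "ry": 0, "rz": 0}, {"dx": 0, "dy": 0, "dz": 1, "rx": 0, "ry": 0, "rz": 0}], claw=100)

```text
t: 12.8
tcp_pos: [0.6326, -0.2195, 0.1042]
tool_rot: [0.68, 0.733, 0.0, 0.001]
force: [-0.6, 0.1, -0.6]
finger_gap: 1.002
gripper_force: 0.0
```

Emit:
move_arm(targets=[{"dx": 0, "dy": 0, "dz": 1, "rx": 0, "ry": 0, "rz": 0}, {"dx": 0, "dy": 0, "dz": 1, "rx": 0, "ry": 0, "rz": 0}, {"dx": -0.65, "dy": 0.9, "dz": 0.6, "rx": 0, "ry": 0, "rz": 0}, {"dx": -0.65, "dy": 0.9, "dz": 0, "rx": 0, "ry": 0, "rz": 0}, {"dx": -0.65, "dy": 0.9, "dz": 0, "rx": 0, "ry": 0, "rz": 0}, {"dx": -0.65, "dy": 0.9, "dz": 0, "rx": 0, "ry": 0, "rz": 0}, {"dx": -0.65, "dy": 0.9, "dz": 0, "rx": 0, "ry": 0, "rz": 0}, {"dx": -0.65, "dy": 0.9, "dz": 0, "rx": 0, "ry": 0, "rz": 0}, {"dx": -0.65, "dy": 0.9, "dz": 0, "rx": 0, "ry": 0, "rz": 0}, {"dx": -0.65, "dy": 0.9, "dz": 0, "rx": 0, "ry": 0, "rz": 0}])

```text
t: 14.05
tcp_pos: [0.5022, -0.0388, 0.1684]
tool_rot: [0.68, 0.733, 0.0, 0.001]
force: [-0.4, -0.3, -1.0]
finger_gap: 1.001
gripper_force: 0.0
```

```bash
python3 - <<'E'
from h import *
s=sensors.sense();print(s['t'],s['tcp_pos'],s['force'])
im,m=snap('wrist','w5.png')
im2,_=snap('scene','s2.png')
a=im[...,::-1];b=cv2.resize(im2[200:340,270:470,::-1],(400,280))
o=np.zeros((680,640,3),np.uint8);o[:400]=a;o[400:,:400]=b;cv2.imwrite('pics/m5.png',cv2.resize(o,None,fx=.88,fy=.88))
E
```

```text
14.05 [ 0.50215279 -0.03879583  0.1684311 ] [-0.36461938 -0.30473111 -0.95434116]
```

View pics/m5.png

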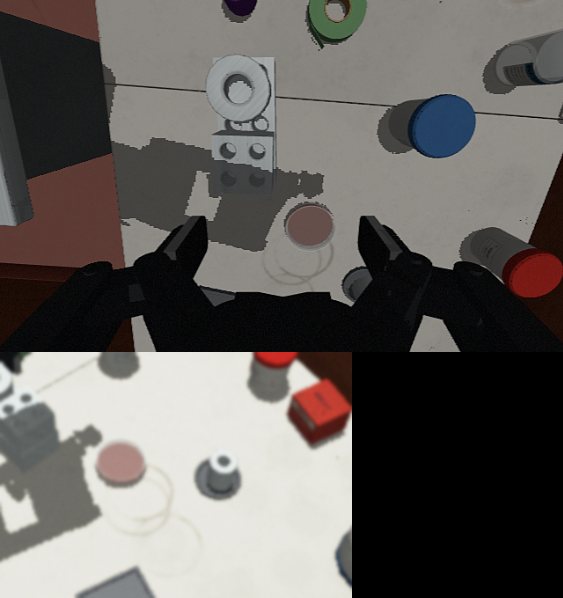

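The adapter stands upright inside the small tray. In full-frame wrist pixels the round block's top is centred at about (271,99.5), and the square's holes average (276,186).

```bash
python3 - <<'E'
from h import *
m=cams.camera_model('wrist')
s=ray(m,275.8,186.4,.08);r=ray(m,271,99.5,.08);print(s,r,np.linalg.norm(s-r),np.degrees(np.arctan2(-(s-r)[0],(s-r)[1]))%180)
ms=cams.camera_model('scene');im=cv2.imread('pics/scene1.png');g=im.astype(int)
mt=cams.camera_model('top');print('round top est', ray(mt,231.8,250.8,.007),'long',ray(mt,249.8,191.6,.007))
E
```

```text
[ 0.46153054 -0.02673573  0.08      ] [0.45558896 0.04079117 0.08      ] 0.06778779226902908 5.028406154501283
round top est [0.4500672  0.26153207 0.007     ] long [0.61915419 0.22979024 0.007     ]
```

Emit:
move_arm(targets=[{"dx": -0.76, "dy": 0.17, "dz": 0, "rx": 0, "ry": 0, "rz": 0}, {"dx": -0.76, "dy": 0.17, "dz": 0, "rx": 0, "ry": 0, "rz": 0}, {"dx": 0, "dy": 0, "dz": -0.4, "rx": 0, "ry": 0, "rz": 0}, {"dx": 0, "dy": 0, "dz": -0.8, "rx": 0, "ry": 0, "rz": 0}, {"dx": 0, "dy": 0, "dz": -0.8, "rx": 0, "ry": 0, "rz": 0}, {"dx": 0, "dy": 0, "dz": -0.8, "rx": 0, "ry": 0, "rz": 0}, {"dx": 0, "dy": 0, "dz": -0.8, "rx": 0, "ry": 0, "rz": 0}, {"dx": 0, "dy": 0, "dz": -0.7, "rx": 0, "ry": 0, "rz": 0}, {"dx": 0, "dy": 0, "dz": -0.5, "rx": 0, "ry": 0, "rz": 0}, {"dx": 0, "dy": 0, "dz": -0.3, "rx": 0, "ry": 0, "rz": 0}])

```text
t: 15.4
tcp_pos: [0.4651, -0.0313, 0.0389]
tool_rot: [0.68, 0.733, 0.0, 0.0]
force: [0.7, -0.0, -0.4]
finger_gap: 1.003
gripper_force: 0.0
```

```bash
python3 - <<'E'
from h import *
s=sensors.sense();print(s['t'],s['tcp_pos'],s['force'])
im,m=snap('wrist','w6.png')
E
```

```text
15.4 [ 0.46513606 -0.03133322  0.03893984] [ 0.66683821 -0.00543293 -0.44223443]
```

View pics/w6.png

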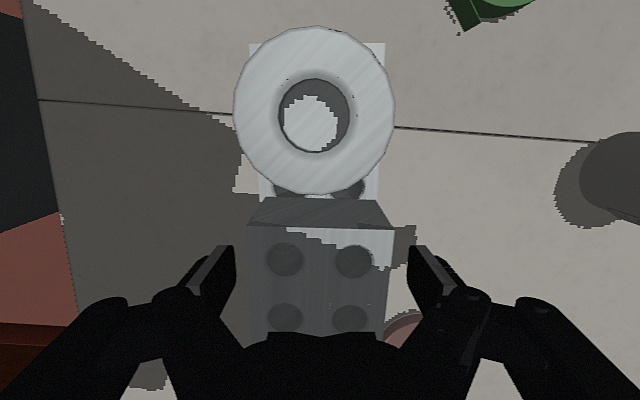

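The square block's holes at about (285,260), (353,261), (285,319) and (350,319) are centred between the pads (columns 235 and 408). The round block's top is centred at about (314,110).

```bash
python3 - <<'E'
from h import *
m=cams.camera_model('wrist')
print(ray(m,318.2,289.8,.08),ray(m,314,110,.08))
E
```

```text
[ 0.46306273 -0.0286855   0.08      ] [0.45663922 0.04050561 0.08      ]
```

Emit:
move_arm(targets=[{"dx": 0, "dy": 0, "dz": 0, "rx": 0, "ry": 0, "rz": 0}, {"dx": 0, "dy": 0, "dz": 0, "rx": 0, "ry": 0, "rz": 0}, {"dx": 0, "dy": 0, "dz": 0, "rx": 0, "ry": 0, "rz": 0}, {"dx": 0, "dy": 0, "dz": 0, "rx": 0, "ry": 0, "rz": 0}, {"dx": 0, "dy": 0, "dz": 0, "rx": 0, "ry": 0, "rz": 0}, {"dx": 0, "dy": 0, "dz": 0, "rx": 0, "ry": 0, "rz": 0}, {"dx": 0, "dy": 0, "dz": 0, "rx": 0, "ry": 0, "rz": 0}, {"dx": 0, "dy": 0, "dz": 0, "rx": 0, "ry": 0, "rz": 0}, {"dx": 0, "dy": 0, "dz": 0, "rx": 0, "ry": 0, "rz": 0}, {"dx": 0, "dy": 0, "dz": 0, "rx": 0, "ry": 0, "rz": 0}], claw=50, newtons=50)

```text
t: 16.7
tcp_pos: [0.4648, -0.031, 0.0405]
tool_rot: [0.68, 0.733, 0.0, 0.001]
force: [-0.9, 0.9, 6.1]
finger_gap: 0.649
gripper_force: 53.5
```

Emit:
move_arm(targets=[{"dx": 0, "dy": 0, "dz": 0.3, "rx": 0, "ry": 0, "rz": 0}, {"dx": 0, "dy": 0, "dz": 0.8, "rx": 0, "ry": 0, "rz": 0}, {"dx": 0, "dy": 0, "dz": 0.9, "rx": 0, "ry": 0, "rz": 0}, {"dx": -0.14, "dy": -0.5, "dz": 0.4, "rx": 0, "ry": 0, "rz": 0}, {"dx": -0.14, "dy": -0.9, "dz": 0, "rx": 0, "ry": 0, "rz": -0.05}, {"dx": -0.14, "dy": -1, "dz": 0, "rx": 0, "ry": 0, "rz": -0.05}, {"dx": -0.14, "dy": -1, "dz": 0, "rx": 0, "ry": 0, "rz": -0.05}, {"dx": -0.14, "dy": -1, "dz": 0, "rx": 0, "ry": 0, "rz": -0.06}, {"dx": -0.14, "dy": -1, "dz": 0, "rx": 0, "ry": 0, "rz": -0.06}, {"dx": -0.14, "dy": -1, "dz": 0, "rx": 0, "ry": 0, "rz": -0.05}])

```text
t: 17.95
tcp_pos: [0.4389, -0.1922, 0.0995]
tool_rot: [0.74, 0.673, -0.0, -0.001]
force: [0.2, -1.0, -2.8]
finger_gap: 0.649
gripper_force: 53.0
```

Emit:
move_arm(targets=[{"dx": -0.14, "dy": -1, "dz": 0, "rx": 0, "ry": 0, "rz": -0.05}, {"dx": -0.14, "dy": -1, "dz": 0, "rx": 0, "ry": 0, "rz": -0.05}, {"dx": -0.14, "dy": -1, "dz": 0, "rx": 0, "ry": 0, "rz": -0.05}, {"dx": 0, "dy": -0.7, "dz": 0, "rx": 0, "ry": 0, "rz": 0}, {"dx": 0, "dy": 0, "dz": -0.3, "rx": 0, "ry": 0, "rz": 0}, {"dx": 0, "dy": 0, "dz": -0.4, "rx": 0, "ry": 0, "rz": 0}, {"dx": 0, "dy": 0, "dz": -0.4, "rx": 0, "ry": 0, "rz": 0}, {"dx": 0, "dy": 0, "dz": -0.4, "rx": 0, "ry": 0, "rz": 0}, {"dx": 0, "dy": 0, "dz": -0.3, "rx": 0, "ry": 0, "rz": 0}, {"dx": 0, "dy": 0, "dz": 0, "rx": 0, "ry": 0, "rz": 0}])

```text
t: 19.2
tcp_pos: [0.4291, -0.2829, 0.0541]
tool_rot: [0.765, 0.644, -0.0, -0.001]
force: [-0.4, -0.2, -2.4]
finger_gap: 0.651
gripper_force: 53.1
```

```bash
python3 - <<'E'
from h import *
s=sensors.sense();print(s['t'],s['tcp_pos'],s['force'])
im,m=snap('wrist','w7.png')
E
```

```text
19.2 [ 0.42910392 -0.28287529  0.05405188] [-0.41304581 -0.22202892 -2.3853487 ]
```

View pics/w7.png

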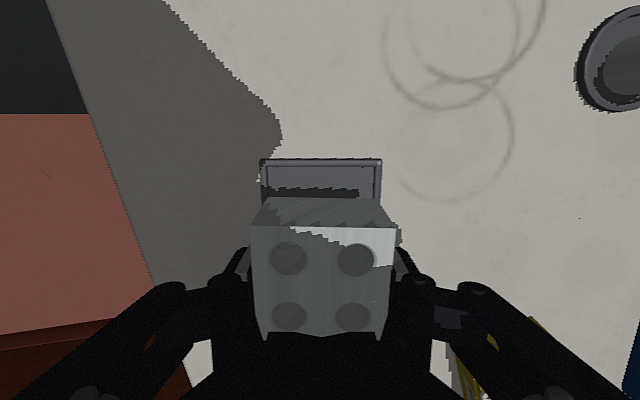

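The square tray's far outer edge runs (260,159)–(382,159), parallel to the block. The block's holes average (321,288).

```bash
python3 - <<'E'
from h import *
m=cams.camera_model('wrist')
A=ray(m,260,159,.007);B=ray(m,382,159,.007);d=(B-A)/np.linalg.norm(B-A);n=np.array([d[1],-d[0],0])
print(np.linalg.norm(B-A),np.degrees(np.arctan2(d[1],d[0])),'tray',(A+B)/2+n*.041,'block',ray(m,321,288,.0936))
E
```

```text
0.08056952610737281 -9.78396109198981 tray [ 0.42924455 -0.28213005  0.007     ] block [ 0.42934927 -0.28137551  0.0936    ]
```

Emit:
move_arm(targets=[{"dx": 0, "dy": 0, "dz": -0.3, "rx": 0, "ry": 0, "rz": 0}, {"dx": 0, "dy": 0, "dz": -0.4, "rx": 0, "ry": 0, "rz": 0}, {"dx": 0, "dy": 0, "dz": -0.4, "rx": 0, "ry": 0, "rz": 0}, {"dx": 0, "dy": 0, "dz": -0.3, "rx": 0, "ry": 0, "rz": 0}, {"dx": 0, "dy": 0, "dz": -0.3, "rx": 0, "ry": 0, "rz": 0}, {"dx": 0, "dy": 0, "dz": -0.2, "rx": 0, "ry": 0, "rz": 0}, {"dx": 0, "dy": 0, "dz": -0.05, "rx": 0, "ry": 0, "rz": 0}, {"dx": 0, "dy": 0, "dz": -0.02, "rx": 0, "ry": 0, "rz": 0}, {"dx": 0, "dy": 0, "dz": 0, "rx": 0, "ry": 0, "rz": 0}, {"dx": 0, "dy": 0, "dz": 0, "rx": 0, "ry": 0, "rz": 0}])

```text
t: 20.5
tcp_pos: [0.4295, -0.2835, 0.0058]
tool_rot: [0.765, 0.644, 0.0, 0.0]
force: [-0.1, 0.9, -1.9]
finger_gap: 0.648
gripper_force: 53.1
```

Emit:
move_arm(targets=[{"dx": 0, "dy": 0, "dz": -0.02, "rx": 0, "ry": 0, "rz": 0}, {"dx": 0, "dy": 0, "dz": -0.02, "rx": 0, "ry": 0, "rz": 0}, {"dx": 0, "dy": 0, "dz": -0.02, "rx": 0, "ry": 0, "rz": 0}, {"dx": 0, "dy": 0, "dz": 0, "rx": 0, "ry": 0, "rz": 0}, {"dx": 0, "dy": 0, "dz": 0, "rx": 0, "ry": 0, "rz": 0}, {"dx": 0, "dy": 0, "dz": 0, "rx": 0, "ry": 0, "rz": 0}, {"dx": 0, "dy": 0, "dz": 0, "rx": 0, "ry": 0, "rz": 0}, {"dx": 0, "dy": 0, "dz": 0, "rx": 0, "ry": 0, "rz": 0}, {"dx": 0, "dy": 0, "dz": 0, "rx": 0, "ry": 0, "rz": 0}, {"dx": 0, "dy": 0, "dz": 0, "rx": 0, "ry": 0, "rz": 0}])

```text
t: 21.75
tcp_pos: [0.4294, -0.2834, 0.0041]
tool_rot: [0.765, 0.644, -0.0, -0.0]
force: [0.3, -0.1, -2.3]
finger_gap: 0.648
gripper_force: 53.1
```

Emit:
move_arm(targets=[{"dx": 0, "dy": 0, "dz": -0.02, "rx": 0, "ry": 0, "rz": 0}, {"dx": 0, "dy": 0, "dz": -0.02, "rx": 0, "ry": 0, "rz": 0}, {"dx": 0, "dy": 0, "dz": -0.02, "rx": 0, "ry": 0, "rz": 0}, {"dx": 0, "dy": 0, "dz": 0, "rx": 0, "ry": 0, "rz": 0}, {"dx": 0, "dy": 0, "dz": 0, "rx": 0, "ry": 0, "rz": 0}, {"dx": 0, "dy": 0, "dz": 0, "rx": 0, "ry": 0, "rz": 0}, {"dx": 0, "dy": 0, "dz": 0, "rx": 0, "ry": 0, "rz": 0}, {"dx": 0, "dy": 0, "dz": 0, "rx": 0, "ry": 0, "rz": 0}, {"dx": 0, "dy": 0, "dz": 0, "rx": 0, "ry": 0, "rz": 0}, {"dx": 0, "dy": 0, "dz": 0, "rx": 0, "ry": 0, "rz": 0}])

```text
t: 23.0
tcp_pos: [0.4294, -0.2834, 0.0035]
tool_rot: [0.765, 0.644, -0.0, 0.0]
force: [-1.0, 0.2, 6.7]
finger_gap: 0.648
gripper_force: 54.2
```

Emit:
move_arm(targets=[{"dx": 0, "dy": 0, "dz": 0, "rx": 0, "ry": 0, "rz": 0}, {"dx": 0, "dy": 0, "dz": 0, "rx": 0, "ry": 0, "rz": 0}, {"dx": 0, "dy": 0, "dz": 0, "rx": 0, "ry": 0, "rz": 0}, {"dx": 0, "dy": 0, "dz": 0, "rx": 0, "ry": 0, "rz": 0}, {"dx": 0, "dy": 0, "dz": 0.2, "rx": 0, "ry": 0, "rz": 0}, {"dx": 0, "dy": 0, "dz": 0.6, "rx": 0, "ry": 0, "rz": 0}, {"dx": 0, "dy": 0, "dz": 1, "rx": 0, "ry": 0, "rz": 0}, {"dx": 0, "dy": 0, "dz": 1, "rx": 0, "ry": 0, "rz": 0}, {"dx": 0, "dy": 0, "dz": 1, "rx": 0, "ry": 0, "rz": 0}, {"dx": 0, "dy": 0, "dz": 1, "rx": 0, "ry": 0, "rz": 0}], claw=100)

```text
t: 24.25
tcp_pos: [0.4293, -0.2833, 0.1245]
tool_rot: [0.765, 0.644, 0.0, 0.001]
force: [-0.3, -0.6, 0.0]
finger_gap: 1.001
gripper_force: 0.0
```

Emit:
move_arm(targets=[{"dx": 0.1, "dy": 0.6, "dz": 0.3, "rx": 0, "ry": 0, "rz": 0}, {"dx": 0.1, "dy": 1, "dz": 0, "rx": 0, "ry": 0, "rz": 0.05}, {"dx": 0.1, "dy": 1, "dz": 0, "rx": 0, "ry": 0, "rz": 0.05}, {"dx": 0.1, "dy": 1, "dz": 0, "rx": 0, "ry": 0, "rz": 0.05}, {"dx": 0.1, "dy": 1, "dz": 0, "rx": 0, "ry": 0, "rz": 0.05}, {"dx": 0.1, "dy": 1, "dz": 0, "rx": 0, "ry": 0, "rz": 0.05}, {"dx": 0.1, "dy": 1, "dz": 0, "rx": 0, "ry": 0, "rz": 0.05}, {"dx": 0.1, "dy": 1, "dz": 0, "rx": 0, "ry": 0, "rz": 0.05}, {"dx": 0.1, "dy": 1, "dz": 0, "rx": 0, "ry": 0, "rz": 0.05}, {"dx": 0.1, "dy": 1, "dz": 0, "rx": 0, "ry": 0, "rz": 0.05}])

```text
t: 25.5
tcp_pos: [0.4534, -0.0414, 0.1299]
tool_rot: [0.684, 0.73, -0.0, -0.001]
force: [-0.3, 0.0, 0.1]
finger_gap: 1.0
gripper_force: 0.0
```

Emit:
move_arm(targets=[{"dx": 0.1, "dy": 1, "dz": 0, "rx": 0, "ry": 0, "rz": 0.02}, {"dx": 0.1, "dy": 1, "dz": 0, "rx": 0, "ry": 0, "rz": 0}, {"dx": 0, "dy": 1, "dz": 0, "rx": 0, "ry": 0, "rz": 0}, {"dx": 0, "dy": 0.26, "dz": 0, "rx": 0, "ry": 0, "rz": 0}, {"dx": 0, "dy": 0, "dz": -0.3, "rx": 0, "ry": 0, "rz": 0}, {"dx": 0, "dy": 0, "dz": -0.5, "rx": 0, "ry": 0, "rz": 0}, {"dx": 0, "dy": 0, "dz": -0.5, "rx": 0, "ry": 0, "rz": 0}, {"dx": 0, "dy": 0, "dz": 0, "rx": 0, "ry": 0, "rz": 0}, {"dx": 0, "dy": 0, "dz": 0, "rx": 0, "ry": 0, "rz": 0}, {"dx": 0, "dy": 0, "dz": 0, "rx": 0, "ry": 0, "rz": 0}])

```text
t: 26.75
tcp_pos: [0.4596, 0.0379, 0.0978]
tool_rot: [0.68, 0.733, 0.0, 0.0]
force: [0.0, 0.3, 0.4]
finger_gap: 0.996
gripper_force: 0.0
```

```bash
python3 - <<'E'
from h import *
s=sensors.sense();print(s['t'],s['tcp_pos'],s['tool_rot'],s['force'])
im,m=snap('wrist','w8.png')
im2,_=snap('scene','s3.png')
o=np.zeros((600,640,3),np.uint8);o[:400]=im[...,::-1];o[400:,:400]=im2[200:400,210:410][:,:,::-1].repeat(2,1);cv2.imwrite('pics/m8.png',o)
E
```

```text
26.75 [0.45964435 0.03793782 0.09776875] [6.80253681e-01 7.32976698e-01 1.63110249e-04 2.50137453e-04] [0.01234945 0.2629055  0.44524762]
```

View pics/m8.png

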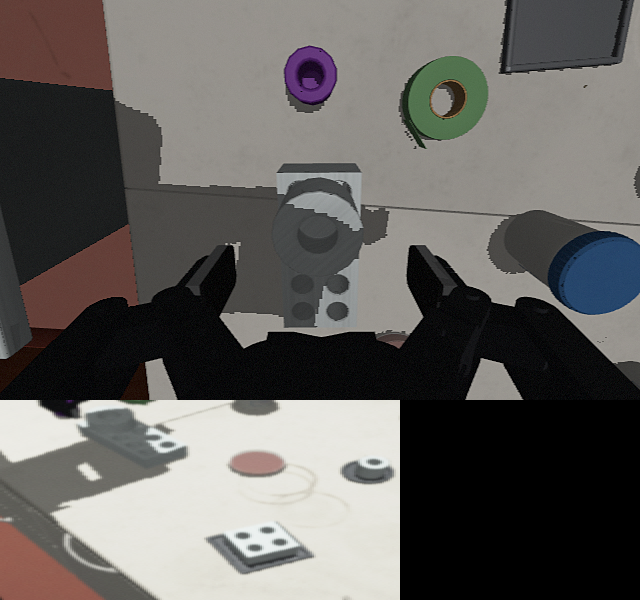

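The square block sits flat in its tray. The round block's top is centred at about (318,232).

```bash
python3 - <<'E'
from h import *
m=cams.camera_model('wrist')
print(ray(m,318,232,.08),ray(m,318,277,.08),ray(m,272,232,.08),ray(m,364,232,.08))
E
```

```text
[0.45744006 0.04050611 0.08      ] [0.45964494 0.0100387  0.08      ] [0.4299195 0.0384548 0.08     ] [0.48497639 0.0425586  0.08      ]
```

Emit:
move_arm(targets=[{"dx": -0.05, "dy": 0.06, "dz": -0.3, "rx": 0, "ry": 0, "rz": 0}, {"dx": 0, "dy": 0, "dz": -0.6, "rx": 0, "ry": 0, "rz": 0}, {"dx": 0, "dy": 0, "dz": -0.6, "rx": 0, "ry": 0, "rz": 0}, {"dx": 0, "dy": 0, "dz": -0.5, "rx": 0, "ry": 0, "rz": 0}, {"dx": 0, "dy": 0, "dz": -0.3, "rx": 0, "ry": 0, "rz": 0}, {"dx": 0, "dy": 0, "dz": 0, "rx": 0, "ry": 0, "rz": 0}, {"dx": 0, "dy": 0, "dz": 0, "rx": 0, "ry": 0, "rz": 0}, {"dx": 0, "dy": 0, "dz": 0, "rx": 0, "ry": 0, "rz": 0}, {"dx": 0, "dy": 0, "dz": 0, "rx": 0, "ry": 0, "rz": 0}, {"dx": 0, "dy": 0, "dz": 0, "rx": 0, "ry": 0, "rz": 0}])

```text
t: 28.1
tcp_pos: [0.4583, 0.0396, 0.0403]
tool_rot: [0.68, 0.733, 0.0, 0.0]
force: [-0.5, 0.2, 0.1]
finger_gap: 1.0
gripper_force: 0.0
```

Emit:
move_arm(targets=[{"dx": 0, "dy": 0, "dz": 0, "rx": 0, "ry": 0, "rz": 0}, {"dx": 0, "dy": 0, "dz": 0, "rx": 0, "ry": 0, "rz": 0}, {"dx": 0, "dy": 0, "dz": 0, "rx": 0, "ry": 0, "rz": 0}, {"dx": 0, "dy": 0, "dz": 0, "rx": 0, "ry": 0, "rz": 0}, {"dx": 0, "dy": 0, "dz": 0, "rx": 0, "ry": 0, "rz": 0}, {"dx": 0, "dy": 0, "dz": 0, "rx": 0, "ry": 0, "rz": 0}, {"dx": 0, "dy": 0, "dz": 0, "rx": 0, "ry": 0, "rz": 0}, {"dx": 0, "dy": 0, "dz": 0, "rx": 0, "ry": 0, "rz": 0}, {"dx": 0, "dy": 0, "dz": 0, "rx": 0, "ry": 0, "rz": 0}, {"dx": 0, "dy": 0, "dz": 0, "rx": 0, "ry": 0, "rz": 0}], claw=50, newtons=50)

```text
t: 29.35
tcp_pos: [0.4579, 0.0396, 0.0406]
tool_rot: [0.68, 0.733, 0.0, -0.0]
force: [-0.2, -0.2, 6.9]
finger_gap: 0.634
gripper_force: 51.9
```

Emit:
move_arm(targets=[{"dx": 0, "dy": 0, "dz": 0.3, "rx": 0, "ry": 0, "rz": 0}, {"dx": 0, "dy": 0, "dz": 0.8, "rx": 0, "ry": 0, "rz": 0}, {"dx": 0, "dy": 0, "dz": 0.9, "rx": 0, "ry": 0, "rz": 0}, {"dx": -0.05, "dy": 0.4, "dz": 0.4, "rx": 0, "ry": 0, "rz": 0}, {"dx": -0.05, "dy": 0.8, "dz": 0, "rx": 0, "ry": 0, "rz": 0}, {"dx": -0.05, "dy": 1, "dz": 0, "rx": 0, "ry": 0, "rz": 0}, {"dx": -0.05, "dy": 1, "dz": 0, "rx": 0, "ry": 0, "rz": 0}, {"dx": -0.05, "dy": 1, "dz": 0, "rx": 0, "ry": 0, "rz": 0}, {"dx": -0.05, "dy": 1, "dz": 0, "rx": 0, "ry": 0, "rz": 0}, {"dx": -0.05, "dy": 1, "dz": 0, "rx": 0, "ry": 0, "rz": 0}])

```text
t: 30.6
tcp_pos: [0.4484, 0.1959, 0.0997]
tool_rot: [0.68, 0.733, -0.001, -0.0]
force: [0.8, -0.6, -2.5]
finger_gap: 0.637
gripper_force: 53.4
```

Emit:
move_arm(targets=[{"dx": -0.05, "dy": 1, "dz": 0, "rx": 0, "ry": 0, "rz": 0}, {"dx": 0, "dy": 0.9, "dz": 0, "rx": 0, "ry": 0, "rz": 0}, {"dx": 0, "dy": 0.7, "dz": 0, "rx": 0, "ry": 0, "rz": 0}, {"dx": 0, "dy": 0.06, "dz": 0, "rx": 0, "ry": 0, "rz": 0}, {"dx": 0, "dy": 0, "dz": -0.3, "rx": 0, "ry": 0, "rz": 0}, {"dx": 0, "dy": 0, "dz": -0.4, "rx": 0, "ry": 0, "rz": 0}, {"dx": 0, "dy": 0, "dz": -0.4, "rx": 0, "ry": 0, "rz": 0}, {"dx": 0, "dy": 0, "dz": -0.4, "rx": 0, "ry": 0, "rz": 0}, {"dx": 0, "dy": 0, "dz": -0.3, "rx": 0, "ry": 0, "rz": 0}, {"dx": 0, "dy": 0, "dz": 0, "rx": 0, "ry": 0, "rz": 0}])

```text
t: 31.85
tcp_pos: [0.4477, 0.2609, 0.0543]
tool_rot: [0.68, 0.733, -0.001, -0.0]
force: [-0.2, 0.1, -1.8]
finger_gap: 0.633
gripper_force: 53.4
```

```bash
python3 - <<'E'
from h import *
s=sensors.sense();print(s['t'],s['tcp_pos'],s['tool_rot'],s['force'])
im,m=snap('wrist','w9.png')
E
```

```text
31.85 [0.44770688 0.26088069 0.05428967] [ 6.80220403e-01  7.33007199e-01 -7.03221576e-04 -3.92914450e-04] [-0.24856406  0.06700155 -1.80714538]
```

View pics/w9.png

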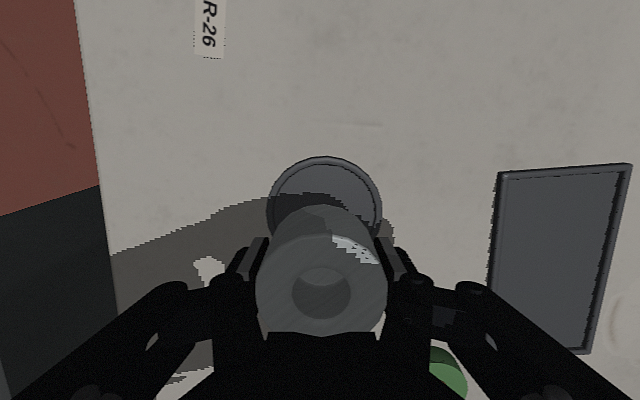

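The round tray's outer edge is at columns 266–383 (row ~210) with its top at (325,156). The block's bore is at about (321,291). The long tray's top corners are at (497,172) and (632,163), and its lower right corner is at about (592,353).

```bash
python3 - <<'E'
from h import *
m=cams.camera_model('wrist')
L=ray(m,266,210,.007);R=ray(m,383,211,.007);T=ray(m,325,156,.007);print(np.linalg.norm(L-R),'tray',(L+R)/2,T-[-.003,.041,0])
z=.08+.0543-.0406;print('block',ray(m,321,291,z-.002),ray(m,321.5,234,z))
for p in((497,172),(632,163),(592,353)):print(ray(m,*p,.007).round(4))
E
```

```text
0.08139597298660696 tray [0.44976562 0.26729023 0.007     ] [0.45010095 0.26409768 0.007     ]
block [0.44782377 0.26003377 0.0917    ] [0.44600305 0.28681866 0.0937    ]
[0.5628 0.3031 0.007 ]
[0.6507 0.3157 0.007 ]
[0.6763 0.1617 0.007 ]
```

Emit:
move_arm(targets=[{"dx": 0.06, "dy": 0.1, "dz": -0.3, "rx": 0, "ry": 0, "rz": 0}, {"dx": 0, "dy": 0, "dz": -0.4, "rx": 0, "ry": 0, "rz": 0}, {"dx": 0, "dy": 0, "dz": -0.4, "rx": 0, "ry": 0, "rz": 0}, {"dx": 0, "dy": 0, "dz": -0.3, "rx": 0, "ry": 0, "rz": 0}, {"dx": 0, "dy": 0, "dz": -0.3, "rx": 0, "ry": 0, "rz": 0}, {"dx": 0, "dy": 0, "dz": -0.2, "rx": 0, "ry": 0, "rz": 0}, {"dx": 0, "dy": 0, "dz": -0.05, "rx": 0, "ry": 0, "rz": 0}, {"dx": 0, "dy": 0, "dz": -0.02, "rx": 0, "ry": 0, "rz": 0}, {"dx": 0, "dy": 0, "dz": 0, "rx": 0, "ry": 0, "rz": 0}, {"dx": 0, "dy": 0, "dz": 0, "rx": 0, "ry": 0, "rz": 0}])

```text
t: 33.15
tcp_pos: [0.4498, 0.2637, 0.006]
tool_rot: [0.68, 0.733, 0.0, 0.0]
force: [-0.1, -0.2, -1.7]
finger_gap: 0.634
gripper_force: 53.4
```

Emit:
move_arm(targets=[{"dx": 0, "dy": 0, "dz": -0.02, "rx": 0, "ry": 0, "rz": 0}, {"dx": 0, "dy": 0, "dz": -0.02, "rx": 0, "ry": 0, "rz": 0}, {"dx": 0, "dy": 0, "dz": -0.02, "rx": 0, "ry": 0, "rz": 0}, {"dx": 0, "dy": 0, "dz": -0.02, "rx": 0, "ry": 0, "rz": 0}, {"dx": 0, "dy": 0, "dz": -0.02, "rx": 0, "ry": 0, "rz": 0}, {"dx": 0, "dy": 0, "dz": 0, "rx": 0, "ry": 0, "rz": 0}, {"dx": 0, "dy": 0, "dz": 0, "rx": 0, "ry": 0, "rz": 0}, {"dx": 0, "dy": 0, "dz": 0, "rx": 0, "ry": 0, "rz": 0}, {"dx": 0, "dy": 0, "dz": 0, "rx": 0, "ry": 0, "rz": 0}, {"dx": 0, "dy": 0, "dz": 0, "rx": 0, "ry": 0, "rz": 0}])

```text
t: 34.4
tcp_pos: [0.4496, 0.2636, 0.0036]
tool_rot: [0.68, 0.733, 0.0, 0.0]
force: [-1.7, -0.7, 6.5]
finger_gap: 0.633
gripper_force: 53.9
```

Emit:
move_arm(targets=[{"dx": 0, "dy": 0, "dz": 0, "rx": 0, "ry": 0, "rz": 0}, {"dx": 0, "dy": 0, "dz": 0, "rx": 0, "ry": 0, "rz": 0}, {"dx": 0, "dy": 0, "dz": 0, "rx": 0, "ry": 0, "rz": 0}, {"dx": 0, "dy": 0, "dz": 0, "rx": 0, "ry": 0, "rz": 0}, {"dx": 0, "dy": 0, "dz": 0.2, "rx": 0, "ry": 0, "rz": 0}, {"dx": 0, "dy": 0, "dz": 0.6, "rx": 0, "ry": 0, "rz": 0}, {"dx": 0, "dy": 0, "dz": 1, "rx": 0, "ry": 0, "rz": 0}, {"dx": 0, "dy": 0, "dz": 1, "rx": 0, "ry": 0, "rz": 0}, {"dx": 0, "dy": 0, "dz": 1, "rx": 0, "ry": 0, "rz": 0}, {"dx": 0, "dy": 0, "dz": 1, "rx": 0, "ry": 0, "rz": 0}], claw=100)

```text
t: 35.65
tcp_pos: [0.4496, 0.2636, 0.1253]
tool_rot: [0.68, 0.733, 0.001, 0.0]
force: [0.7, 0.5, -0.2]
finger_gap: 1.002
gripper_force: 0.0
```

Emit:
move_arm(targets=[{"dx": 0.05, "dy": -0.6, "dz": 0, "rx": 0, "ry": 0, "rz": 0}, {"dx": 0.05, "dy": -1, "dz": 0, "rx": 0, "ry": 0, "rz": 0}, {"dx": 0.05, "dy": -1, "dz": 0, "rx": 0, "ry": 0, "rz": 0}, {"dx": 0.05, "dy": -1, "dz": 0, "rx": 0, "ry": 0, "rz": 0}, {"dx": 0.05, "dy": -1, "dz": 0, "rx": 0, "ry": 0, "rz": 0}, {"dx": 0.05, "dy": -1, "dz": 0, "rx": 0, "ry": 0, "rz": 0}, {"dx": 0.05, "dy": -1, "dz": 0, "rx": 0, "ry": 0, "rz": 0}, {"dx": 0.05, "dy": -1, "dz": 0, "rx": 0, "ry": 0, "rz": 0}, {"dx": 0.05, "dy": -1, "dz": 0, "rx": 0, "ry": 0, "rz": 0}, {"dx": 0.03, "dy": -1, "dz": 0, "rx": 0, "ry": 0, "rz": 0}])

```text
t: 36.9
tcp_pos: [0.4607, 0.0222, 0.1228]
tool_rot: [0.68, 0.733, -0.0, -0.001]
force: [0.8, -0.3, 1.2]
finger_gap: 0.997
gripper_force: 0.0
```

Emit:
move_arm(targets=[{"dx": 0, "dy": -0.7, "dz": 0, "rx": 0, "ry": 0, "rz": 0}, {"dx": 0, "dy": 0, "dz": -0.4, "rx": 0, "ry": 0, "rz": 0}, {"dx": 0, "dy": 0, "dz": -0.7, "rx": 0, "ry": 0, "rz": 0}, {"dx": 0, "dy": 0, "dz": -0.7, "rx": 0, "ry": 0, "rz": 0}, {"dx": 0, "dy": 0, "dz": -0.5, "rx": 0, "ry": 0, "rz": 0}, {"dx": 0, "dy": 0, "dz": -0.3, "rx": 0, "ry": 0, "rz": 0}, {"dx": 0, "dy": 0, "dz": 0, "rx": 0, "ry": 0, "rz": 0}, {"dx": 0, "dy": 0, "dz": 0, "rx": 0, "ry": 0, "rz": 0}, {"dx": 0, "dy": 0, "dz": 0, "rx": 0, "ry": 0, "rz": 0}, {"dx": 0, "dy": 0, "dz": 0, "rx": 0, "ry": 0, "rz": 0}])

```text
t: 38.15
tcp_pos: [0.4619, 0.006, 0.0587]
tool_rot: [0.68, 0.733, 0.0, 0.0]
force: [-0.4, 1.8, 0.6]
finger_gap: 1.002
gripper_force: 0.0
```

```bash
python3 - <<'E'
from h import *
s=sensors.sense();print(s['t'],s['tcp_pos'],s['tool_rot'],s['force'])
im,m=snap('wrist','w10.png')
im2,_=snap('scene','s4.png')
o=np.zeros((600,640,3),np.uint8);o[:400]=im[...,::-1];o[400:,:400]=cv2.resize(im2[120:220,180:380,::-1],(400,200));cv2.imwrite('pics/m10.png',o)
E
```

```text
38.15 [0.46187811 0.0060442  0.05870081] [6.80159380e-01 7.33064127e-01 2.21513828e-04 3.93245994e-04] [-0.43300036  1.82000438  0.64678351]
```

View pics/m10.png

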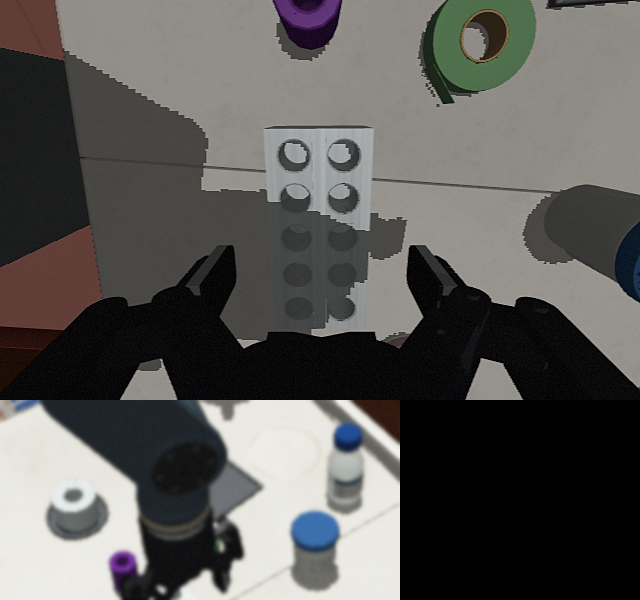

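The round block sits in its tray. On the long block, the middle hole pair is at (296,238) and (342,238), and the far edge is at row 128.

```bash
python3 - <<'E'
from h import *
m=cams.camera_model('wrist')
print(ray(m,319,238,.04),ray(m,319,128,.04),ray(m,265,129,.04),ray(m,373,128,.04))
E
```

```text
[0.46048922 0.00435923 0.04      ] [0.45573867 0.06913207 0.04      ] [0.42645967 0.06639907 0.04      ] [0.48504443 0.07133556 0.04      ]
```

Emit:
move_arm(targets=[{"dx": -0.03, "dy": -0.05, "dz": -0.3, "rx": 0, "ry": 0, "rz": 0}, {"dx": 0, "dy": 0, "dz": -0.5, "rx": 0, "ry": 0, "rz": 0}, {"dx": 0, "dy": 0, "dz": -0.6, "rx": 0, "ry": 0, "rz": 0}, {"dx": 0, "dy": 0, "dz": -0.45, "rx": 0, "ry": 0, "rz": 0}, {"dx": 0, "dy": 0, "dz": -0.3, "rx": 0, "ry": 0, "rz": 0}, {"dx": 0, "dy": 0, "dz": 0, "rx": 0, "ry": 0, "rz": 0}, {"dx": 0, "dy": 0, "dz": 0, "rx": 0, "ry": 0, "rz": 0}, {"dx": 0, "dy": 0, "dz": 0, "rx": 0, "ry": 0, "rz": 0}, {"dx": 0, "dy": 0, "dz": 0, "rx": 0, "ry": 0, "rz": 0}, {"dx": 0, "dy": 0, "dz": 0, "rx": 0, "ry": 0, "rz": 0}])

```text
t: 39.5
tcp_pos: [0.461, 0.0048, 0.0048]
tool_rot: [0.68, 0.733, 0.0, 0.0]
force: [0.4, 0.3, -0.4]
finger_gap: 0.998
gripper_force: 0.0
```

Emit:
move_arm(targets=[{"dx": 0, "dy": 0, "dz": 0, "rx": 0, "ry": 0, "rz": 0}, {"dx": 0, "dy": 0, "dz": 0, "rx": 0, "ry": 0, "rz": 0}, {"dx": 0, "dy": 0, "dz": 0, "rx": 0, "ry": 0, "rz": 0}, {"dx": 0, "dy": 0, "dz": 0, "rx": 0, "ry": 0, "rz": 0}, {"dx": 0, "dy": 0, "dz": 0, "rx": 0, "ry": 0, "rz": 0}, {"dx": 0, "dy": 0, "dz": 0, "rx": 0, "ry": 0, "rz": 0}, {"dx": 0, "dy": 0, "dz": 0, "rx": 0, "ry": 0, "rz": 0}, {"dx": 0, "dy": 0, "dz": 0, "rx": 0, "ry": 0, "rz": 0}, {"dx": 0, "dy": 0, "dz": 0, "rx": 0, "ry": 0, "rz": 0}, {"dx": 0, "dy": 0, "dz": 0, "rx": 0, "ry": 0, "rz": 0}], claw=55, newtons=100)

```text
t: 40.75
tcp_pos: [0.4609, 0.0048, 0.0051]
tool_rot: [0.68, 0.733, 0.0, 0.0]
force: [0.1, -0.3, 5.4]
finger_gap: 0.687
gripper_force: 108.6
```

Emit:
move_arm(targets=[{"dx": 0, "dy": 0, "dz": 0.2, "rx": 0, "ry": 0, "rz": 0}, {"dx": 0, "dy": 0, "dz": 0.4, "rx": 0, "ry": 0, "rz": 0}, {"dx": 0, "dy": 0, "dz": 0.6, "rx": 0, "ry": 0, "rz": 0}, {"dx": 0, "dy": 0, "dz": 0.7, "rx": 0, "ry": 0, "rz": 0}, {"dx": 0, "dy": 0, "dz": 0.7, "rx": 0, "ry": 0, "rz": 0}, {"dx": 0, "dy": 0, "dz": 0.7, "rx": 0, "ry": 0, "rz": 0}, {"dx": 0, "dy": 0, "dz": 0.5, "rx": 0, "ry": 0, "rz": 0}, {"dx": 0, "dy": 0, "dz": 0.2, "rx": 0, "ry": 0, "rz": 0}, {"dx": 0.1, "dy": 0.4, "dz": 0, "rx": 0, "ry": 0, "rz": 0}, {"dx": 0.2, "dy": 0.7, "dz": 0, "rx": 0, "ry": 0, "rz": 0}])

```text
t: 42.0
tcp_pos: [0.468, 0.0328, 0.1041]
tool_rot: [0.681, 0.733, -0.0, -0.001]
force: [0.3, -0.0, -6.4]
finger_gap: 0.688
gripper_force: 108.4
```

Emit:
move_arm(targets=[{"dx": 0.5, "dy": 0.8, "dz": 0, "rx": 0, "ry": 0, "rz": 0.02}, {"dx": 0.6, "dy": 0.8, "dz": 0, "rx": 0, "ry": 0, "rz": 0.02}, {"dx": 0.6, "dy": 0.8, "dz": 0, "rx": 0, "ry": 0, "rz": 0.02}, {"dx": 0.6, "dy": 0.8, "dz": 0, "rx": 0, "ry": 0, "rz": 0.02}, {"dx": 0.6, "dy": 0.8, "dz": 0, "rx": 0, "ry": 0, "rz": 0.02}, {"dx": 0.6, "dy": 0.8, "dz": 0, "rx": 0, "ry": 0, "rz": 0.02}, {"dx": 0.6, "dy": 0.8, "dz": 0, "rx": 0, "ry": 0, "rz": 0.02}, {"dx": 0.6, "dy": 0.8, "dz": 0, "rx": 0, "ry": 0, "rz": 0.01}, {"dx": 0.6, "dy": 0.8, "dz": 0, "rx": 0, "ry": 0, "rz": 0}, {"dx": 0.5, "dy": 0.6, "dz": 0, "rx": 0, "ry": 0, "rz": 0}])

```text
t: 43.25
tcp_pos: [0.6124, 0.2289, 0.1026]
tool_rot: [0.651, 0.759, -0.001, -0.001]
force: [0.0, 0.0, -5.6]
finger_gap: 0.687
gripper_force: 108.4
```

Emit:
move_arm(targets=[{"dx": 0.2, "dy": 0.1, "dz": 0, "rx": 0, "ry": 0, "rz": 0}, {"dx": 0, "dy": 0, "dz": -0.3, "rx": 0, "ry": 0, "rz": 0}, {"dx": 0, "dy": 0, "dz": -0.4, "rx": 0, "ry": 0, "rz": 0}, {"dx": 0, "dy": 0, "dz": -0.4, "rx": 0, "ry": 0, "rz": 0}, {"dx": 0, "dy": 0, "dz": -0.4, "rx": 0, "ry": 0, "rz": 0}, {"dx": 0, "dy": 0, "dz": -0.3, "rx": 0, "ry": 0, "rz": 0}, {"dx": 0, "dy": 0, "dz": -0.2, "rx": 0, "ry": 0, "rz": 0}, {"dx": 0, "dy": 0, "dz": 0, "rx": 0, "ry": 0, "rz": 0}, {"dx": 0, "dy": 0, "dz": 0, "rx": 0, "ry": 0, "rz": 0}, {"dx": 0, "dy": 0, "dz": 0, "rx": 0, "ry": 0, "rz": 0}])

```text
t: 44.5
tcp_pos: [0.6187, 0.2299, 0.055]
tool_rot: [0.651, 0.759, 0.0, 0.0]
force: [0.2, -0.4, -6.8]
finger_gap: 0.684
gripper_force: 108.6
```

```bash
python3 - <<'E'
from h import *
s=sensors.sense();print(s['t'],s['tcp_pos'],s['tool_rot'],s['force'])
im,m=snap('wrist','w11.png')
E
```

```text
44.5 [0.61874971 0.2299397  0.05504245] [6.50837572e-01 7.59216845e-01 3.71166040e-04 3.15545018e-04] [ 0.16801729 -0.44535705 -6.81692579]
```

View pics/w11.png

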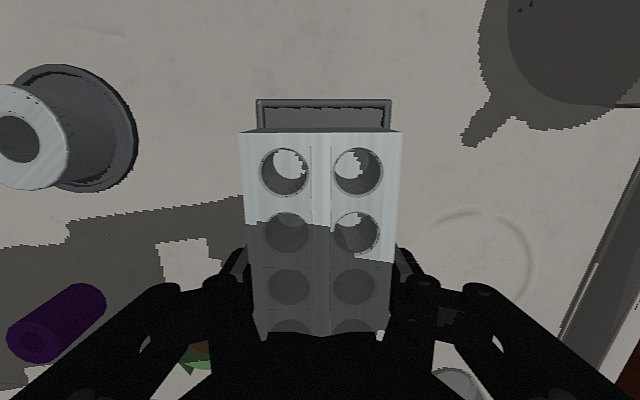

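The long tray's far outer edge is (257,100)–(391,99). The block's far top edge is (239,133)–(404,132), level and parallel to it.

```bash
python3 - <<'E'
from h import *
m=cams.camera_model('wrist')
def c(p,q,z,h):
    A=ray(m,*p,z);B=ray(m,*q,z);d=(B-A)/np.linalg.norm(B-A);n=np.array([d[1],-d[0],0])
    print(np.linalg.norm(B-A).round(4),np.degrees(np.arctan2(d[1],d[0])).round(1),((A+B)/2+n*h).round(4))
c((257,100),(391,99),.007,.078);c((239,133),(404,132),.09,.065)
E
```

```text
0.0839 9.2 [0.6207 0.2317 0.007 ]
0.0604 9.1 [0.619  0.2293 0.09  ]
```

Emit:
move_arm(targets=[{"dx": 0.05, "dy": 0.07, "dz": -0.3, "rx": 0, "ry": 0, "rz": 0}, {"dx": 0, "dy": 0, "dz": -0.3, "rx": 0, "ry": 0, "rz": 0}, {"dx": 0, "dy": 0, "dz": -0.3, "rx": 0, "ry": 0, "rz": 0}, {"dx": 0, "dy": 0, "dz": -0.3, "rx": 0, "ry": 0, "rz": 0}, {"dx": 0, "dy": 0, "dz": -0.3, "rx": 0, "ry": 0, "rz": 0}, {"dx": 0, "dy": 0, "dz": -0.2, "rx": 0, "ry": 0, "rz": 0}, {"dx": 0, "dy": 0, "dz": -0.1, "rx": 0, "ry": 0, "rz": 0}, {"dx": 0, "dy": 0, "dz": 0, "rx": 0, "ry": 0, "rz": 0}, {"dx": 0, "dy": 0, "dz": 0, "rx": 0, "ry": 0, "rz": 0}, {"dx": 0, "dy": 0, "dz": 0, "rx": 0, "ry": 0, "rz": 0}])

```text
t: 45.8
tcp_pos: [0.6199, 0.2317, 0.0099]
tool_rot: [0.651, 0.759, 0.0, 0.0]
force: [0.2, -0.1, -6.4]
finger_gap: 0.683
gripper_force: 108.6
```

Emit:
move_arm(targets=[{"dx": 0, "dy": 0, "dz": -0.02, "rx": 0, "ry": 0, "rz": 0}, {"dx": 0, "dy": 0, "dz": -0.02, "rx": 0, "ry": 0, "rz": 0}, {"dx": 0, "dy": 0, "dz": -0.02, "rx": 0, "ry": 0, "rz": 0}, {"dx": 0, "dy": 0, "dz": -0.02, "rx": 0, "ry": 0, "rz": 0}, {"dx": 0, "dy": 0, "dz": 0, "rx": 0, "ry": 0, "rz": 0}, {"dx": 0, "dy": 0, "dz": 0, "rx": 0, "ry": 0, "rz": 0}, {"dx": 0, "dy": 0, "dz": 0, "rx": 0, "ry": 0, "rz": 0}, {"dx": 0, "dy": 0, "dz": 0, "rx": 0, "ry": 0, "rz": 0}, {"dx": 0, "dy": 0, "dz": 0, "rx": 0, "ry": 0, "rz": 0}, {"dx": 0, "dy": 0, "dz": 0, "rx": 0, "ry": 0, "rz": 0}])

```text
t: 47.05
tcp_pos: [0.6197, 0.2316, 0.0082]
tool_rot: [0.651, 0.759, 0.0, 0.0]
force: [-2.7, -1.0, 6.1]
finger_gap: 0.684
gripper_force: 109.4
```

Emit:
move_arm(targets=[{"dx": 0, "dy": 0, "dz": 0, "rx": 0, "ry": 0, "rz": 0}, {"dx": 0, "dy": 0, "dz": 0, "rx": 0, "ry": 0, "rz": 0}, {"dx": 0, "dy": 0, "dz": 0, "rx": 0, "ry": 0, "rz": 0}, {"dx": 0, "dy": 0, "dz": 0, "rx": 0, "ry": 0, "rz": 0}, {"dx": 0, "dy": 0, "dz": 0, "rx": 0, "ry": 0, "rz": 0}, {"dx": 0, "dy": 0, "dz": 0.3, "rx": 0, "ry": 0, "rz": 0}, {"dx": 0, "dy": 0, "dz": 0.6, "rx": 0, "ry": 0, "rz": 0}, {"dx": 0, "dy": 0, "dz": 1, "rx": 0, "ry": 0, "rz": 0}, {"dx": 0, "dy": 0, "dz": 1, "rx": 0, "ry": 0, "rz": 0}, {"dx": 0, "dy": 0, "dz": 1, "rx": 0, "ry": 0, "rz": 0}], claw=100)

```text
t: 48.3
tcp_pos: [0.62, 0.2317, 0.1072]
tool_rot: [0.651, 0.759, 0.001, 0.0]
force: [0.6, -0.4, -0.0]
finger_gap: 1.0
gripper_force: 0.0
```

Emit:
move_arm(targets=[{"dx": 0, "dy": 0, "dz": 1, "rx": 0, "ry": 0, "rz": 0}, {"dx": 0, "dy": 0, "dz": 1, "rx": 0, "ry": 0, "rz": 0}, {"dx": -0.5, "dy": -0.8, "dz": 0.5, "rx": 0, "ry": 0, "rz": 0}, {"dx": -0.5, "dy": -1, "dz": 0, "rx": 0, "ry": 0, "rz": 0}, {"dx": -0.5, "dy": -1, "dz": 0, "rx": 0, "ry": 0, "rz": 0}, {"dx": -0.5, "dy": -1, "dz": 0, "rx": 0, "ry": 0, "rz": 0}, {"dx": -0.5, "dy": -1, "dz": 0, "rx": 0, "ry": 0, "rz": 0}, {"dx": -0.5, "dy": -1, "dz": 0, "rx": 0, "ry": 0, "rz": 0}, {"dx": -0.5, "dy": -1, "dz": 0, "rx": 0, "ry": 0, "rz": 0}, {"dx": 0, "dy": 0, "dz": 0, "rx": 0, "ry": 0, "rz": 0}])

```text
t: 49.55
tcp_pos: [0.5316, 0.0604, 0.1687]
tool_rot: [0.652, 0.758, 0.0, 0.0]
force: [0.9, 0.0, -0.2]
finger_gap: 1.002
gripper_force: 0.0
```

```bash
python3 - <<'E'
from h import *
s=sensors.sense();print(s['t'],s['tcp_pos'],s['force'],s['gripper_force'])
im,m=snap('scene','s5.png')
im2,_=snap('top','t5.png')
o=np.vstack([cv2.resize(im[100:400,150:550,::-1],(640,480))]);cv2.imwrite('pics/m11.png',o)
E
```

```text
49.55 [0.53160486 0.06037181 0.1687114 ] [ 9.11722084e-01  7.42846069e-04 -1.90749339e-01] 0.0
```

View pics/m11.png

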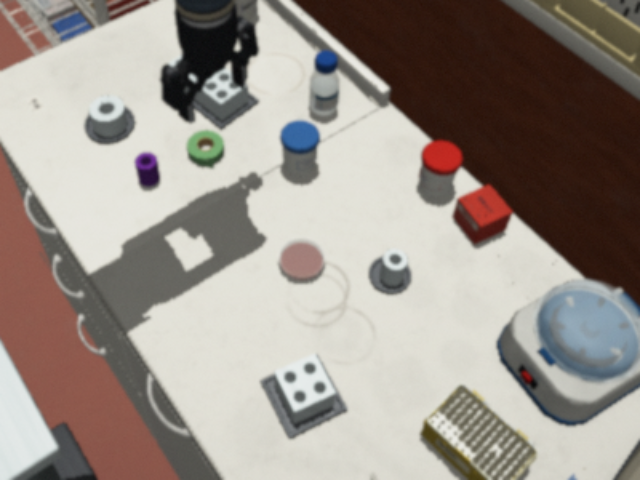

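All four blocks are upright in their trays. In scene pixels the adapter's top is at about (397,262). I'll check the centring numerically before handing in.

```bash
python3 - <<'E'
from h import *
m=cams.camera_model('scene');f=lambda u,v:(u/1.6+150,v/1.6+100)
print('adapter',ray(m,*f(395.5,259.5),.048),'tray .630,-.216')
print('square',ray(m,*f(304.5,384),.043),'tray .429,-.282')
print('round',ray(m,*f(108,112),.043),'tray .449,.262')
E
```

```text
adapter [ 0.63175534 -0.22015851  0.048     ] tray .630,-.216
square [ 0.42769115 -0.28576754  0.043     ] tray .429,-.282
round [0.44677556 0.25000294 0.043     ] tray .449,.262
```

The round block's pixel was a rough guess, so I'll recheck it by colour mask. I have also viewed 16 pictures, over the 14 allowed, so I won't view any more.

```bash
python3 - <<'E'
from h import *
for n,f in(('scene','s5.png'),('top','t5.png')):
    im=cv2.imread('pics/'+f).astype(int);m=cams.camera_model(n)
    for nm,(x,y),z,r in(('round',(.449,.262),.043,.05),('adapter',(.630,-.216),.048,.04),('square',(.429,-.282),.043,.05)):
        u,v=proj(m,(x,y,z));p=int(r*m['fx']/.9);V,U=int(v),int(u)
        g=im[V-p:V+p,U-p:U+p].min(2)
        # tray dark ring blob: fill everything enclosed by bench-coloured surround
        t=ray(m,u,v,z)
        mask=((g>185)).astype(np.uint8);k,lab,st,ce=cv2.connectedComponentsWithStats(mask)
        for i in range(1,k):
            a,b,w,h,ar=st[i]
            if a>0 and b>0 and a+w<2*p and b+h<2*p and ar>15: print(n,nm,ar,(w,h),ray(m,U-p+a+(w-1)/2,V-p+b+(h-1)/2,z)[:2].round(4))
E
python3 - <<'E'
from h import *
im=cv2.imread('pics/s5.png').astype(int);m=cams.camera_model('scene')
u,v=proj(m,(.449,.262,.043));print('expect',u,v,'tray',proj(m,(.449,.262,.007)))
g=im.min(2);U,V=int(u),int(v)
print(g[V-18:V+24:1,U-20:U+21:2])
E
```

```text
expect 216.0132219339459 166.761785842795 tray (np.float64(218.32571369025976), np.float64(176.1161496068239))
[[207 206 204 206 208 209 208 208 210 209 209 211 210 211 211 209 210 210
  209 211 210]
 [207 206 207 207 207 209 208 209 209 210 209 211 211 211 210 209 210 211
  212 212 211]
 [208 207 206 207 208 209 208 209 209 210 210 210 210 210 208 210 210 211
  211 211 211]
 [205 206 206 208 209 208 209 210 210 210 209 211 210 210 211 212 210 210
  211 210 212]
 [204 203 205 209 210 211 209 210 209 211 210 211 211 209 209 210 210 211
  212 211 211]
 [203 203 205 209 210 211 210 210 210 211 211 210 210 209 210 213 210 210
  210 211 210]
 [203 205 207 209 209 210 210 209 211 212 211 211 211 211 210 210 208 209
  210 210 209]
 [205 206 208 210 210 209 210 210 210 210 212 212 211 211 210 209 209 208
  211 209 211]
 [206 207 209 209 209 209 208 209 211 210 212 210 210 211 212 209 207 208
  207 209 210]
 [209 209 209 207 210 209 209 209 211 210 210 208 211 212 210 211 208 208
  209 208 210]
 [209 210 208 210 211 208 210 208 209 210 208 209 211 211 211 210 210 209
  207 208 210]
 [211 209 
[... 2049 characters left out ...]
8 205 113  99  81  83  91  94  96  93  92  87  84  69  71  92
  159 215 219]
 [218 217 219 211 134  98  83  68  84  91  94  95  90  88  71  65  83 103
  193 218 218]
 [217 217 218 214 160  93  93  67  68  82  90  90  86  77  63  79  80 133
  211 219 218]
 [218 219 217 218 186 100  91  79  58  63  74  76  72  69  73  83  91 170
  216 218 219]
 [219 219 217 217 207 132  86  89  68  60  65  66  70  80  73  93 144 201
  219 220 219]
 [220 219 216 216 214 176 101  86  78  74  76  77  79  81  82 139 194 215
  219 218 219]
 [218 219 217 216 215 206 159 102  75  79  76  79  84  96 138 193 215 219
  220 218 218]
 [218 218 217 215 215 214 200 161 108  98  94 103 124 157 193 215 219 219
  219 218 218]]
```

The round block's top ring is centred at about (216,167), against an expected (216,166.8), so it is centred in its tray. I'm handing in.

```bash
python3 -c "
from h import *
print(order.sign_off())"
```

```text
the job is handed in; nothing more can be done
None
```

I handed in the job with all four blocks upright and released in their own trays and the cup and bottle left alone; sign-off returned no verdict, and I viewed 16 pictures, two over the limit of 14.

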